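# Scrape the setup plate clear, then show the spacer hole-up

### The arm

A 6-joint arm with a two-finger parallel gripper is mounted at the origin on the work surface. World frame = base frame: x ahead of the robot, y to its left, z up, the work surface at z = 0. Lengths are in m, angles in rad, forces in N, time in s.
With the tool pointing down it reaches from about 0.25 to 0.725 m from the base axis. Payload 4 kg.
Tool frame: the origin (TCP) lies on the centre line of the jaws, within the pads' length; the fingertips stand 19 mm ahead of it and the grasp point (between the pads) is the TCP; z points along the fingers, y is the direction in which the jaws open and shut (so a half turn about z gives the same grasp; the last joint's range is limited). The gripper opens to 85 mm and grips with 20 to 120 N. Pads are 22 mm wide; open, the fingers measure 114 mm over their backs; the gripper's body (76 mm by 85 mm) begins 54 mm behind the grasp point. The pads swing forward as they close: fully open they stand 13 mm farther back than shut.
Start: joints at [-1.332, 0.241, 0.005, 1.335, 0, 1.571], TCP at [0.118, -0.486, 0.25] pointing down, gripper open.
Joint ranges: [-2.72, 2.72], [-1.05, 1.87], [-1.09, 1.28], [-1.99, 2.15], [-1.42, 1.44], [-3.14, 3.14]. Speed limits (rad/s): [2.79, 2.79, 3.14, 3.14, 3.14, 3.14].

### API

Orientations are given as a unit quaternion [x, y, z, w].
In Python, from workcell import bot gives the robot as it stands. The module is installed in compiled form; this text tells all that it offers.
- The arm moves only by the shell command python3 -m handwheel 'ROWS' [OPENING]. ROWS is JSON, a list of rows, each an object of numbers: "dx", "dy", "dz": the shift along the tool's x, y, z as a fraction of full scale; "ax", "ay", "az": the turn, a rotation vector about the tool's x, y, z as a fraction of full scale. In form: [{"dx": .., "dy": .., "dz": .., "ax": .., "ay": .., "az": ..}, ...]. A call has 1 to 12 rows; each row shifts and turns the commanded pose from where the row before left it, along the tool's axes as they then stand; what a row does not reach is not made up. Full scale, the value 1, is 2.5 cm for a shift and 0.15 rad for a turn. A row lasts 1/10 s, in which the tool goes at most 50 mm and 8.59 degrees, less where a joint would pass 70% of its speed; a pose out of reach is approached as far as the arm can. A call with a number of a shift or a turn outside -1 to 1 is refused whole. A call with a gripper value outside its range is refused whole. OPENING is the gripper's target within -1 to 1 (fully open at 1, half-way at 0, shut at -1), set as the call begins (- or left out, the last holds). The fingers move at their own pace and stop on an object; the grip force is fixed at half the most. Time passes only in rows, so rows that do not move let the fingers close. It gives the time, the measured TCP pose, the force and the opening at its end, in the units of the state.
- bot.get_obs(): the state, without advancing time (a new reading comes with each control period).
- bot.camera(name): name is "side" or "top" or "wrist"; returns a dict with "img" (384x512x3 uint8, red, green, blue), "intrinsics" (3x3 intrinsics, pixels), "eye" and "rotation" of the camera in the world. Camera axes: x right, y down, z forward; pixel columns grow to the right and rows downward; lengths in m; the calibration is good to about 2 mm. The wrist camera is an equidistant fisheye: a pixel r from the principal point sees the ray r / f radians off the axis. A picture is of the moment at which its call begins. There is no depth.
- bot.job_done(): hands the job in, once; it reports no verdict.
Trained networks look in a picture, given as the dict that the camera call returned (one of the last four; its "shot" number tells which), for a name from the list of things; names that differ only in an ending like _2 or _b are one class to them, and where a whole thing is asked for, a point or a joint stands for the part that bears it (a point fixed in the world has none). Each returns a list of dicts, best first, with "confidence" (0 to 1); they miss things now and then, are a little off and sometimes report something else, mostly with a low value. They report only what shows in the picture. A call takes as long as a camera call. They do not tell look-alikes from the thing itself.
- bot.trace(thing, picture): "region" (384x512 bool, what is visible of it) and "rect" ([centre column, centre row, width, height] in pixels, round what is visible of it).
The state is a dict: "clock": time; "joint_pos": joint angles; "joint_vel": joint speeds; "tau": joint torques, N m; "eef_pos": TCP position; "tool_rot": TCP orientation; "ft_force": force on the tool from outside, world axes, zero at the start; "ft_torque": the same for the moment, N m; "grip_width": finger opening in m.
Only numpy, scipy, OpenCV 4.12 (cv2) and the standard library are available. Lean on these libraries where they do the work, as an engineer would, in place of code of your own. Each camera call takes 0.05 s, during which the arm holds its last target.

### The job

Pick up the scraper block and wipe the three loose steel chips off the dark setup plate onto the bench with it (no fingers on the chips), then set the scraper back down on the bench, off the plate. Then take the short square aluminium spacer that lies on its side, find which of its two ends has the blind hole, turn it so that the hole points straight up, and finish while still holding it like that in the gripper, still, about a hand's breadth above the middle of the cleaned plate, with nothing else carrying it. Leave the other things on the bench where they are.

Things in the scene. Friction and masses are not known exactly. Their poses are not given: they have to be found in the camera images.
- plate: Dark steel setup plate, 130 x 130 mm, 16 mm thick, fixed to the plywood bench; its place and yaw vary. Origin: centre of its underside, at bench height. x and y run along its edges, z up. Its upper face is flat (the small black bolt recesses near the corners do not stand out).
- scraper: Scraper block standing on the bench: wood on a steel foot, 28 mm thick (its x), 110 mm long (its y), 50 mm high (its z), 0.22 kg. Origin: centre of its underside. Grip it across the 28 mm thickness. It and the spacer trade places (left or right of the plate) from start to start.
- spacer: Square aluminium blind spacer, 64 mm long (its x) and 50 x 50 mm across (its y and z), about 0.37 kg (varies by some 25 percent). Origin: its very centre. It starts lying on the bench on one of its long faces, turned any way in yaw. One end (its +x end) has a round blind hole, 27 mm across and 34 mm deep, in its middle; the other end (-x) and the four long faces are plain. Hole up means that its x axis points up.
- spacer_mouth (a point): Centre of the mouth of the spacer's blind hole, 32 mm from the spacer's centre along its x axis.
- jar: Bystander: glass jar with steel lid, 60 mm wide, 85 mm high. Origin: centre of its underside.
- tin: Bystander: plain steel can, 66 mm wide, 100 mm high. Origin: centre of its underside.
- tape: Bystander: black roll of tape lying flat, 76 mm wide, 22 mm high. Origin: centre of its underside.
- blank: Bystander: solid dark steel bar, 110 mm long (x), 50 x 50 mm, without a hole; longer and darker than the spacer. Origin: centre of its underside.
- offcut: Bystander: light wood offcut, 120 (x) x 90 (y) x 38 mm. Origin: centre of its underside.
- hammer: Bystander: hammer lying at the back of the bench, handle along its x axis. Origin: middle, underside.
- shim: Bystander: dark wooden shim, 70 (x) x 35 (y) x 12 mm. Origin: centre of its underside.
- chip1_center (a point): Centre of loose steel chip 1, a lump about 15 to 20 mm long, 15 to 18 mm wide and 7 mm high, 12 g. Starts flat on the plate, its centre at most 31 mm from the middle of the plate along each of the plate's x and y axes.
- chip1: The same chip 1; origin: centre of its underside, 3.5 mm below its centre.
- chip2_center (a point): Centre of loose steel chip 2, a lump about 15 to 20 mm long, 15 to 18 mm wide and 7 mm high, 12 g. Starts flat on the plate, its centre at most 31 mm from the middle of the plate along each of the plate's x and y axes.
- chip2: The same chip 2; origin: centre of its underside, 3.5 mm below its centre.
- chip3_center (a point): Centre of loose steel chip 3, a lump about 15 to 20 mm long, 15 to 18 mm wide and 7 mm high, 12 g. Starts flat on the plate, its centre at most 31 mm from the middle of the plate along each of the plate's x and y axes.
- chip3: The same chip 3; origin: centre of its underside, 3.5 mm below its centre.
Not all that is in view belongs to the job. Several things look just like the scraper: the one meant starts farthest to the robot's right.

How it is judged:
On the way, in this order (a step that is already met when the one before it is completed fails the run):
1. the scraper, held in the gripper, is brought down onto the plate with chips still there (contact force between the fingers and scraper above 1 N and z of scraper in the frame of plate between 0.012 and 0.022 m and horizontal distance between scraper and plate below 0.1 m and not (height (world z) of each of chip1_center, chip2_center, chip3_center below 0.014 m)), for 0.1 s.
2. all three chips are off the plate while the scraper is still held (height (world z) of each of chip1_center, chip2_center, chip3_center below 0.014 m and contact force between the fingers and scraper above 1 N), for 0.1 s.
3. the scraper is set down on the bench, off the plate, and let go (height (world z) of scraper below 0.04 m and contact force between scraper and plate below 0.05 N and contact force between the fingers and scraper below 0.05 N and linear speed of scraper below 0.03 m/s), for 0.2 s.
At the end, for the whole second after the job is handed in: Chips lie on the bench (centres below 14 mm); scraper at rest on the bench, clear of the plate; gripper holds the spacer (over 2 N) still, hole up within 0.22 rad, centre 90 to 250 mm above the bench, within 50 mm sideways of the plate's centre, touching neither plate nor scraper (height (world z) of chip1_center between -0.01 and 0.014 m and height (world z) of chip2_center between -0.01 and 0.014 m and height (world z) of chip3_center between -0.01 and 0.014 m and height (world z) of scraper between -0.01 and 0.04 m and contact force between each of scraper, spacer and plate below 0.05 N and linear speed of each of scraper, spacer below 0.03 m/s and angle between spacer's own x axis and vertical below 0.22 rad and x of plate in the frame of spacer below -0.05 m and height (world z) of spacer between 0.09 and 0.25 m and horizontal distance between spacer and plate below 0.05 m and contact force between the fingers and spacer above 2 N and contact force between spacer and scraper below 0.05 N and angular speed of spacer below 0.2 rad/s); the arm keeps its last pose, push and grip.
It fails at once if a chip is pushed or picked with the fingers (over 1 N) (contact force between the fingers and chip1 above 1 N or contact force between the fingers and chip2 above 1 N or contact force between the fingers and chip3 above 1 N).
It fails at once if a bystander is shoved (moved over 30 mm) (distance of any of jar, tin, tape, blank, offcut, hammer, shim from where it was at the start of the episode above 0.03 m).
It fails at once if the jar or the can is tipped (angle between any of jar, tin's own z axis and vertical above 0.5 rad).
It also fails if it takes over 61 s, if anything falls off the work surface, if the arm or the gripper's body presses on something with over 40 N, if the wrist force passes 120 N, or if a joint passes its speed limit or range.

## Working session

There is one attempt and no reset: what is moved stays moved. The work goes in short steps, Python scripts to look and compute and a shell command to move; the robot and the scene stay as the last step left them, time stands still between calls to the robot, and variables do not carry over. Pictures are saved under pics/ and viewed, and the job is handed in when it is done.

```bash
mkdir -p pics
cat > h.py <<'E'
import numpy as np, cv2
from workcell import bot
def save(p,n,crop=None,s=1):
    im=p["img"][:,:,::-1]
    if crop: a,b,c,d=crop; im=im[b:d,a:c]
    cv2.imwrite("pics/"+n+".png",cv2.resize(im,None,fx=s,fy=s,interpolation=cv2.INTER_CUBIC))
def ray(p,u,v):
    K=np.array(p["intrinsics"]);R=np.array(p["rotation"])
    d=np.array([(u-K[0,2])/K[0,0],(v-K[1,2])/K[1,1],1.0]); return R@d
def at(p,u,v,z):
    d=ray(p,u,v);e=np.array(p["eye"]); return e+d*(z-e[2])/d[2]
def proj(p,X):
    K=np.array(p["intrinsics"]);R=np.array(p["rotation"])
    c=R.T@(np.array(X)-np.array(p["eye"])); q=K@c; return q[:2]/q[2]
E
python3 - <<'E'
from h import *
print(bot.get_obs())
for n in ["top","side","wrist"]:
    p=bot.camera(n); save(p,n+"0",s=1.5); print(n,p["eye"],p["rotation"],p["intrinsics"])
    if n!="wrist":
        for t in ["scraper","spacer","plate","chip1","jar","tin","tape","blank","offcut","shim","spacer_mouth"]:
            for r in bot.trace(t,p): print(t,np.round(r["rect"]),round(r["confidence"],2), np.round(at(p,r["rect"][0],r["rect"][1],0.02),3))
E
```

```text
{'clock': 0.0, 'joint_pos': array([-1.33201560e+00,  2.41386101e-01,  3.70889966e-03,  1.33516302e+00,
        4.21539112e-06,  1.57084978e+00]), 'joint_vel': array([-0.00083738, -0.00013749, -0.00107376,  0.00039624,  0.00062053,
       -0.00043316]), 'tau': array([ 1.58131195e-03, -3.72318721e+01,  2.52406973e+01,  1.68462790e-02,
       -5.52055656e-05, -8.70965891e-06]), 'eef_pos': array([ 0.11812166, -0.48524402,  0.24942046]), 'tool_rot': array([ 9.92884097e-01,  1.19080330e-01, -1.19655633e-04, -1.01492194e-03]), 'ft_force': array([-0.23295529, -0.05352845,  0.44410385]), 'ft_torque': array([-0.02507451, -0.02782849, -0.02724066]), 'grip_width': 0.08546714962714688}
top [ 0.36249093 -0.00262732  1.2427587 ] [-0.70468526  0.70630206 -0.03983355  0.05449205] [[414.68096397   0.         254.54511915]
 [  0.         414.68096397 191.68712259]
 [  0.           0.           1.        ]]Traceback (most recent call last):
  File "<stdin>", line 7, in <module>
  File "h.py", line 11, in at
    d=ray(p,u,v);e=np.array(p["eye"]); return e+d*(z-e[2])/d[2]
  File "h.py", line 9, in ray
    d=np.array([(u-K[0,2])/K[0,0],(v-K[1,2])/K[1,1],1.0]); return R@d
                                                                  ~^~
ValueError: matmul: Input operand 1 has a mismatch in its core dimension 0, with gufunc signature (n?,k),(k,m?)->(n?,m?) (size 3 is different from 4)
```

Rotation is a quaternion.

```bash
sed -i 's/R=np.array(p\["rotation"\])/R=Rot.from_quat(p["rotation"]).as_matrix()/; s/^import numpy.*/&\nfrom scipy.spatial.transform import Rotation as Rot/' h.py
python3 - <<'E'
from h import *
for n in ["top","side","wrist"]:
    p=bot.camera(n); save(p,n+"1",s=1.5); print(n,p["eye"],p["rotation"],p["intrinsics"])
    if n!="wrist":
        for t in ["scraper","spacer","plate","chip1","jar","tin","tape","blank","offcut","shim","spacer_mouth"]:
            for r in bot.trace(t,p): print(t,np.round(r["rect"]),round(r["confidence"],2), np.round(at(p,r["rect"][0],r["rect"][1],0.02),3))
E
```

```text
top [ 0.36249093 -0.00262732  1.2427587 ] [-0.70468526  0.70630206 -0.03983355  0.05449205] [[414.68096397   0.         254.54511915]
 [  0.         414.68096397 191.68712259]
 [  0.           0.           1.        ]]
scraper [173. 186.  43.  21.] 0.93 [0.546 0.266 0.02 ]
scraper [142. 279.  27.  36.] 0.76 [0.272 0.352 0.02 ]
scraper [133. 218.  37.  37.] 0.55 [0.448 0.383 0.02 ]
spacer [353. 210.  33.  26.] 0.62 [ 0.47  -0.268  0.02 ]
plate [258. 194.  52.  49.] 0.61 [0.518 0.012 0.02 ]
jar [188. 134.  22.  27.] 0.85 [0.704 0.225 0.02 ]
tin [336. 122.  26.  29.] 0.97 [ 0.738 -0.226  0.02 ]
tin [140. 144.  26.  45.] 0.18 [0.673 0.372 0.02 ]
tape [229. 240.  30.  29.] 0.68 [0.385 0.098 0.02 ]
blank [137. 144.  28.  44.] 0.69 [0.673 0.379 0.02 ]
offcut [384. 146.  48.  50.] 0.62 [ 0.665 -0.366  0.02 ]
shim [303. 241.  19.  26.] 0.72 [ 0.382 -0.12   0.02 ]
shim [353. 211.  22.  19.] 0.22 [ 0.469 -0.266  0.02 ]
spacer_mouth [355. 210.  27.  22.] 0.81 [ 0.471 -0.274  0.02 ]
spacer_mouth [260. 196.  52.  45.] 0.75 [0.515 0.006 0.02 ]
side [-0.06809187  0.61325767  0.95949684] [-0.35656923
[... 555 characters left out ...]
 200.  30.  38.] 0.62 [0.712 0.217 0.02 ]
tin [284. 112.  22.  38.] 0.74 [ 0.746 -0.248  0.02 ]
tape [294. 252.  36.  33.] 0.63 [0.375 0.105 0.02 ]
tape [362. 154.  30.  32.] 0.61 [ 0.466 -0.263  0.02 ]
blank [124. 249.  45.  53.] 0.9 [0.66  0.377 0.02 ]
offcut [332. 107.  46.  35.] 0.7 [ 0.661 -0.366  0.02 ]
offcut [165. 200.  28.  40.] 0.59 [0.716 0.218 0.02 ]
shim [200. 154.  86.  57.] 0.56 [0.785 0.049 0.02 ]
spacer_mouth [363. 151.  34.  31.] 0.67 [ 0.47  -0.275  0.02 ]
wrist [ 0.18786041 -0.46938681  0.37252666] [ 0.77829254 -0.6113984  -0.08834367  0.11246386] [[297.31863964   0.         256.71920977]
 [  0.         297.31863964 191.23703379]
 [  0.           0.           1.        ]]
```

View pics/top1.png

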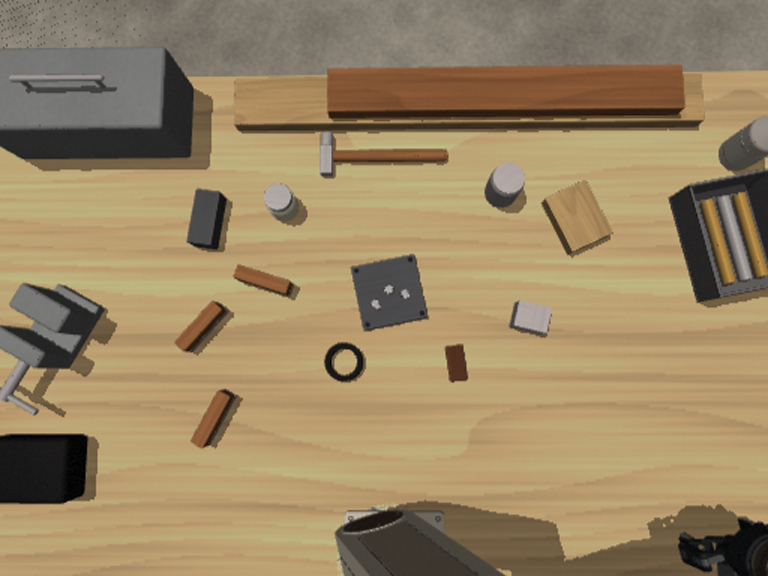

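View pics/side1.png

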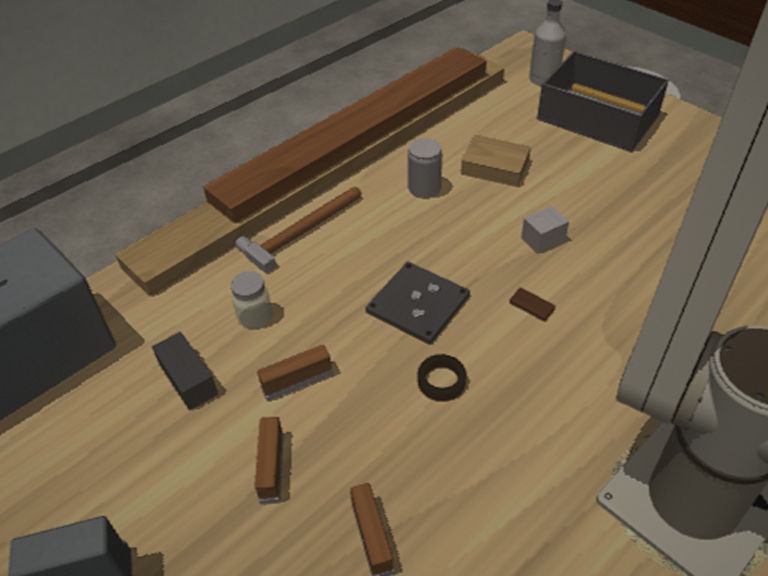

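View pics/wrist1.png

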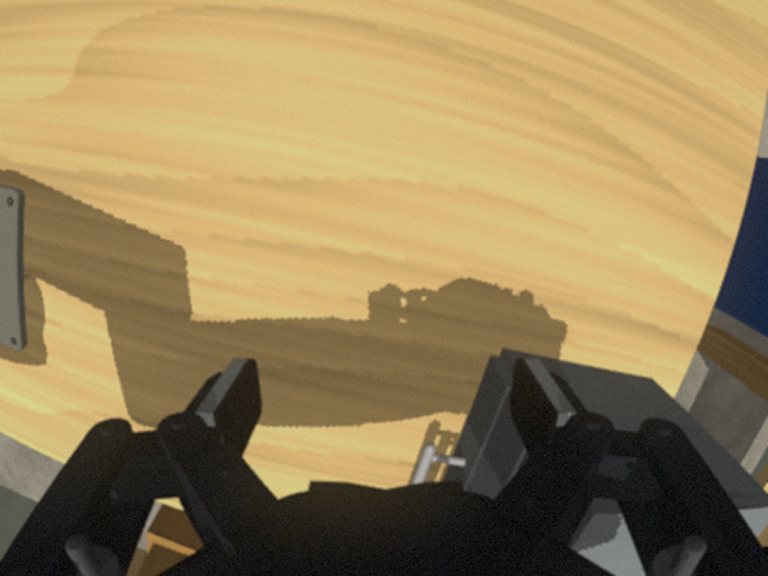

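The top picture shows three scraper look-alikes (raw px): (173,186), (133,218) and (142,279). The one farthest to the robot's right (smallest y) is (173,186), at y≈0.26. I'll confirm it in an enlarged crop and fit the poses.

```bash
cat >> h.py <<'E'
from scipy.optimize import minimize
def sil(p,c,dims,yaw,s=4):
    l,w,h=dims
    P=np.array([[a*l/2,b*w/2,z] for a in(-1,1) for b in(-1,1) for z in(0,h)])
    Rz=Rot.from_euler('z',yaw).as_matrix()
    q=np.array([proj(p,Rz@k+np.array([c[0],c[1],c[2] if len(c)>2 else 0])) for k in P])
    m=np.zeros((384*s,512*s),np.uint8)
    cv2.fillConvexPoly(m,cv2.convexHull(np.round((q+0.5)*s).astype(np.int32)),1); return m
def fitbox(obs,dims,x0,s=4,z=0):
    big=[(p,cv2.resize(r.astype(np.uint8),None,fx=s,fy=s,interpolation=cv2.INTER_NEAREST)) for p,r in obs]
    def f(v):
        t=0
        for p,r in big:
            m=sil(p,(v[0]/100,v[1]/100,z),dims,v[2]/3,s); t+=1-(m&r).sum()/(m|r).sum()
        return t
    best=None
    for y0 in np.atleast_1d(x0[2]):
        S=np.array([[x0[0]*100,x0[1]*100,y0*3]]*4);S[1,0]+=1;S[2,1]+=1;S[3,2]+=.5
        r=minimize(f,S[0],method='Nelder-Mead',options=dict(initial_simplex=S,maxfev=250))
        if best is None or r.fun<best.fun: best=r
    v=best.x; return v[0]/100,v[1]/100,v[2]/3,1-best.fun/len(obs)
E
python3 - <<'E'
from h import *
T=bot.camera("top");S=bot.camera("side")
save(T,"crop_scr",(110,150,230,310),4); save(T,"crop_pl",(225,160,295,230),8); save(S,"crop_sp",(330,125,400,185),8)
def pick(t,p,uv): 
    r=[k for k in bot.trace(t,p) if np.hypot(k["rect"][0]-uv[0],k["rect"][1]-uv[1])<15]; return (p,r[0]["region"])
ys=np.arange(0,np.pi,np.pi/6)
print("scr",fitbox([pick("scraper",T,(173,186)),pick("scraper",S,(196,247))],(.028,.11,.05),(.546,.262,ys)))
for q in ["top","side"]:
    pass
print("scrT",fitbox([pick("scraper",T,(173,186))],(.028,.11,.05),(.546,.262,ys)))
print("scrS",fitbox([pick("scraper",S,(196,247))],(.028,.11,.05),(.546,.262,ys)))
ys2=np.arange(0,np.pi/2,np.pi/8)
print("pl",fitbox([pick("plate",T,(258,194)),pick("plate",S,(276,202))],(.13,.13,.016),(.515,.012,ys2)))
print("plT",fitbox([pick("plate",T,(258,194))],(.13,.13,.016),(.515,.012,ys2)))
print("sp",fitbox([pick("spacer",T,(353,210)),pick("spacer",S,(363,155))],(.064,.05,.05),(.465,-.262,ys)))
print("spT",fitbox([pick("spacer",T,(353,210))],(.064,.05,.05),(.465,-.262,ys)))
E
```

```text
scr (np.float64(0.5407940014116653), np.float64(0.2584995604800462), np.float64(2.8253108666407), np.float64(0.9073133651126426))
scrT (np.float64(0.540993510192133), np.float64(0.2569676271884522), np.float64(-0.3193573089944303), np.float64(0.9084564860426929))
scrS (np.float64(0.5394691617126038), np.float64(0.26060063886591284), np.float64(-0.3298392092981561), np.float64(0.9491110748654379))
pl (np.float64(0.5205798442035318), np.float64(0.01011013398151723), np.float64(0.19190995590192103), np.float64(0.9056336341528242))
plT (np.float64(0.5209305728459083), np.float64(0.00930294694930858), np.float64(0.19212656145646415), np.float64(0.9283180945563401))
sp (np.float64(0.4661600286148151), np.float64(-0.2647490495807991), np.float64(1.3228114652423881), np.float64(0.91614883516254))
spT (np.float64(0.46653475409311684), np.float64(-0.26580921635703625), np.float64(1.328044941541221), np.float64(0.9075814133093062))
```

View pics/crop_scr.png

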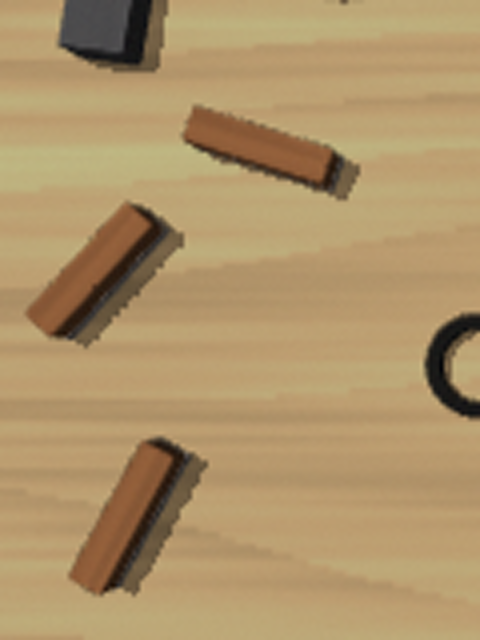

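View pics/crop_pl.png

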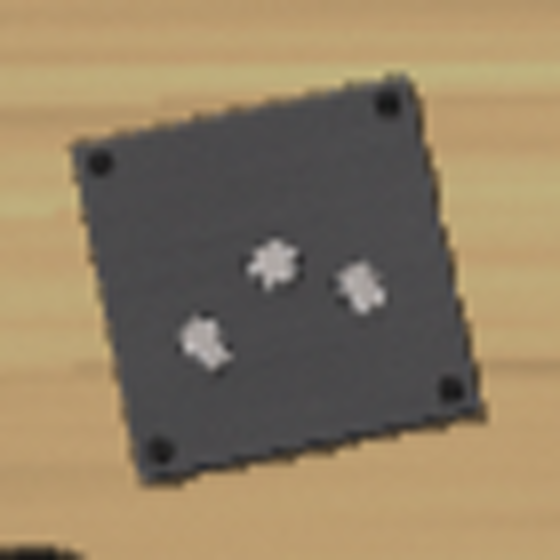

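View pics/crop_sp.png

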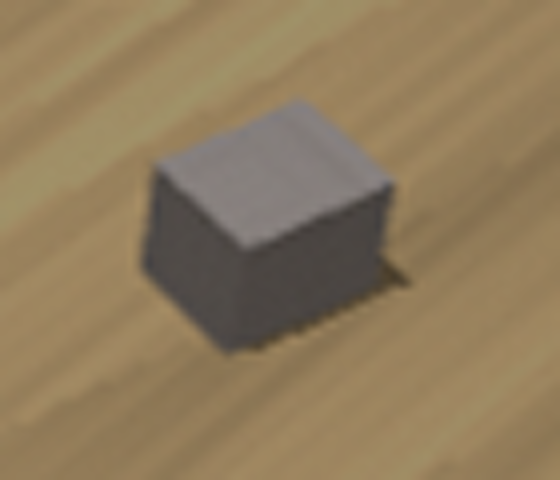

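The crop shows A at raw px (173,186), upper centre, as an isolated scraper. B and C lie further left. A has the smallest y, so it is the one meant. The spacer's end facing left looks plain from the side, so its hole probably faces −y; I'll verify that later.

```bash
cat >> h.py <<'E'
def to(x,y,z,yaw=None):
    "delta in tool units for target pos; yaw = jaw axis yaw (mod pi), tool down"
    o=bot.get_obs(); R=Rot.from_quat(o["tool_rot"]).as_matrix()
    d=R.T@(np.array([x,y,z])-o["eef_pos"])/0.025
    print("t",round(o["clock"],2),"pos",np.round(o["eef_pos"],4),"d units",np.round(d,2),"w",round(o["grip_width"],4),"F",np.round(o["ft_force"],1))
    print("q",np.round(o["joint_pos"],3),"z-axis",np.round(R[:,2],3))
    if yaw is not None:
        Rt=np.stack([np.array([-np.sin(yaw),np.cos(yaw),0])*-1,np.array([np.cos(yaw),np.sin(yaw),0]),[0,0,-1]],1)
        # x = y cross z
        Rt[:,0]=np.cross(Rt[:,1],Rt[:,2])
        for k in (0,1):
            Rk=Rt@np.diag([-1,-1,1]) if k else Rt
            v=Rot.from_matrix(R.T@Rk).as_rotvec()/0.15; 
            print("turn units",np.round(v,2))
        d=Rt.T@(np.array([x,y,z])-o["eef_pos"])/0.025; print("after turn d",np.round(d,2))
E
python3 -c "
from h import *
to(.541,.258,.14,-.32)"
```

```text
t 1.95 pos [ 0.1183 -0.4858  0.2503] d units [ 23.47 -24.91   4.41] w 0.0855 F [-0.4  0.2 -0.2]
q [-1.332  0.241  0.005  1.335  0.     1.571] z-axis [ 0. -0. -1.]
turn units [ 0.   -0.   -6.75]
turn units [-0.  -0.  14.2]
after turn d [33.56  6.69  4.41]
```

```bash
python3 -m handwheel '[{"dx":0.94,"dy":-1,"dz":0.17},{"dx":0.94,"dy":-1,"dz":0.17},{"dx":0.94,"dy":-1,"dz":0.17},{"dx":0.94,"dy":-1,"dz":0.17},{"dx":0.94,"dy":-1,"dz":0.17},{"dx":0.94,"dy":-1,"dz":0.17},{"dx":0.94,"dy":-1,"dz":0.17},{"dx":0.94,"dy":-1,"dz":0.17},{"dx":0.94,"dy":-1,"dz":0.17},{"dx":0.94,"dy":-1,"dz":0.17},{"dx":0.94,"dy":-1,"dz":0.17},{"dx":0.94,"dy":-1,"dz":0.17}]' 1
python3 -m handwheel '[{"dx":0.94,"dy":-1,"dz":0.17},{"dx":0.94,"dy":-1,"dz":0.17},{"dx":0.94,"dy":-1,"dz":0.17},{"dx":0.94,"dy":-1,"dz":0.17},{"dx":0.94,"dy":-1,"dz":0.17},{"dx":0.94,"dy":-1,"dz":0.17},{"dx":0.94,"dy":-1,"dz":0.17},{"dx":0.94,"dy":-1,"dz":0.17},{"dx":0.94,"dy":-1,"dz":0.17},{"dx":0.94,"dy":-1,"dz":0.17},{"dx":0.94,"dy":-1,"dz":0.17},{"dx":0.94,"dy":-0.9,"dz":0.17}]'
python3 -m handwheel '[{"dx":0.9,"dy":-1,"dz":0.17},{"az":-0.95},{"az":-0.95},{"az":-0.95},{"az":-0.95},{"az":-0.95},{"az":-1},{"az":-1},{}]'
python3 -c "
from h import *
to(.541,.258,.037,-.32)
p=bot.camera('wrist'); save(p,'w2',s=1.5)"
```

```text
t 1.95 pos [ 0.1183 -0.4858  0.2503] d units [ 23.47 -24.91   8.53] w 0.0855 F [-0.4  0.2 -0.2]
q [-1.332  0.241  0.005  1.335  0.     1.571] z-axis [ 0. -0. -1.]
turn units [ 0.   -0.   -6.75]
turn units [-0.  -0.  14.2]
after turn d [33.56  6.69  8.53]invalid input
invalid input
invalid input
```

View pics/w2.png

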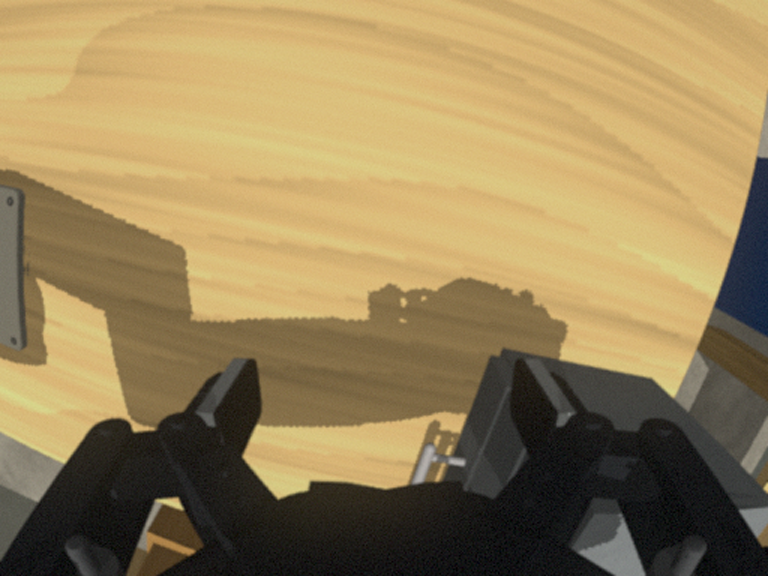

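The arm has not moved: the picture is unchanged and all three calls were refused. Perhaps every row needs all six keys, so I'll test that with one row.

```bash
python3 -m handwheel '[{"dx":0.94,"dy":-1,"dz":0.17,"ax":0,"ay":0,"az":0}]' 1
```

```text
clock: 2.1
eef_pos: [0.1346, -0.4585, 0.2462]
tool_rot: [0.993, 0.117, -0.0, 0.002]
ft_force: [0.8, 1.1, 0.1]
grip_width: 0.0853
```

```bash
python3 -m handwheel '[{"dx":0.94,"dy":-1,"dz":0.17,"ax":0,"ay":0,"az":0},{"dx":0.94,"dy":-1,"dz":0.17,"ax":0,"ay":0,"az":0},{"dx":0.94,"dy":-1,"dz":0.17,"ax":0,"ay":0,"az":0},{"dx":0.94,"dy":-1,"dz":0.17,"ax":0,"ay":0,"az":0},{"dx":0.94,"dy":-1,"dz":0.17,"ax":0,"ay":0,"az":0},{"dx":0.94,"dy":-1,"dz":0.17,"ax":0,"ay":0,"az":0},{"dx":0.94,"dy":-1,"dz":0.17,"ax":0,"ay":0,"az":0},{"dx":0.94,"dy":-1,"dz":0.17,"ax":0,"ay":0,"az":0},{"dx":0.94,"dy":-1,"dz":0.17,"ax":0,"ay":0,"az":0},{"dx":0.94,"dy":-1,"dz":0.17,"ax":0,"ay":0,"az":0},{"dx":0.94,"dy":-1,"dz":0.17,"ax":0,"ay":0,"az":0},{"dx":0.94,"dy":-1,"dz":0.17,"ax":0,"ay":0,"az":0}]'
python3 -m handwheel '[{"dx":0.94,"dy":-1,"dz":0.17,"ax":0,"ay":0,"az":0},{"dx":0.94,"dy":-1,"dz":0.17,"ax":0,"ay":0,"az":0},{"dx":0.94,"dy":-1,"dz":0.17,"ax":0,"ay":0,"az":0},{"dx":0.94,"dy":-1,"dz":0.17,"ax":0,"ay":0,"az":0},{"dx":0.94,"dy":-1,"dz":0.17,"ax":0,"ay":0,"az":0},{"dx":0.94,"dy":-1,"dz":0.17,"ax":0,"ay":0,"az":0},{"dx":0.94,"dy":-1,"dz":0.17,"ax":0,"ay":0,"az":0},{"dx":0.94,"dy":-1,"dz":0.17,"ax":0,"ay":0,"az":0},{"dx":0.94,"dy":-1,"dz":0.17,"ax":0,"ay":0,"az":0},{"dx":0.94,"dy":-1,"dz":0.17,"ax":0,"ay":0,"az":0},{"dx":0.94,"dy":-1,"dz":0.17,"ax":0,"ay":0,"az":0},{"dx":0.94,"dy":-0.9,"dz":0.17,"ax":0,"ay":0,"az":0}]'
python3 -m handwheel '[{"dx":0,"dy":0,"dz":0,"ax":0,"ay":0,"az":-0.95},{"dx":0,"dy":0,"dz":0,"ax":0,"ay":0,"az":-0.95},{"dx":0,"dy":0,"dz":0,"ax":0,"ay":0,"az":-0.95},{"dx":0,"dy":0,"dz":0,"ax":0,"ay":0,"az":-0.95},{"dx":0,"dy":0,"dz":0,"ax":0,"ay":0,"az":-0.95},{"dx":0,"dy":0,"dz":0,"ax":0,"ay":0,"az":-1},{"dx":0,"dy":0,"dz":0,"ax":0,"ay":0,"az":-1},{"dx":0,"dy":0,"dz":0,"ax":0,"ay":0,"az":0}]'
python3 -c "
from h import *
to(.541,.258,.037,-.32)
p=bot.camera('wrist'); save(p,'w3',s=1.5)"
```

```text
clock: 3.3
eef_pos: [0.3389, -0.0965, 0.1952]
tool_rot: [0.993, 0.119, 0.001, 0.0]
ft_force: [0.8, -0.6, 0.0]
grip_width: 0.0857
clock: 4.5
eef_pos: [0.5545, 0.2044, 0.1461]
tool_rot: [0.986, 0.164, -0.004, -0.024]
ft_force: [-0.5, 1.0, 0.1]
grip_width: 0.0856
clock: 5.3
eef_pos: [0.5537, 0.2035, 0.1464]
tool_rot: [0.783, 0.621, 0.008, -0.023]
ft_force: [0.7, -0.3, -0.1]
grip_width: 0.0853
t 5.3 pos [0.5537 0.2035 0.1464] d units [ 1.83 -0.88  4.48] w 0.0853 F [ 0.7 -0.3 -0.1]
q [0.329 0.478 0.074 1.167 0.048 2.129] z-axis [-0.016  0.045 -0.999]
turn units [-0.18 -0.26  0.6 ]
turn units [  0.4   -0.28 -20.33]
after turn d [ 1.91 -1.17  4.37]
```

View pics/w3.png

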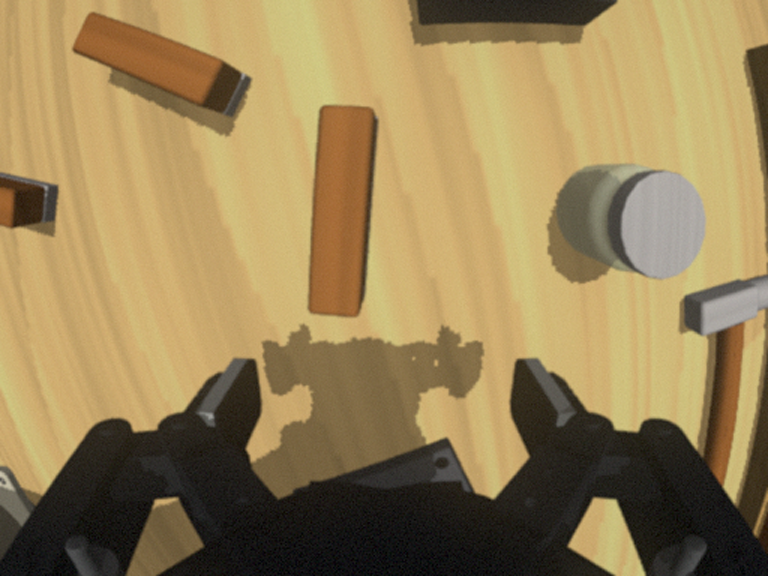

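The wrist picture shows the scraper straight ahead of the open jaws at px (343,210). I'll correct the tilt and yaw, then centre over it.

```bash
python3 -m handwheel '[{"dx":0,"dy":0,"dz":0,"ax":-0.18,"ay":-0.26,"az":0.6},{"dx":0.95,"dy":-0.58,"dz":0.7,"ax":0,"ay":0,"az":0},{"dx":0.95,"dy":-0.58,"dz":0.7,"ax":0,"ay":0,"az":0},{"dx":0,"dy":0,"dz":0,"ax":0,"ay":0,"az":0}]'
python3 -c "
from h import *
to(.541,.258,.037,-.32)
p=bot.camera('wrist'); save(p,'w4',s=1.5)"
```

```text
clock: 5.75
eef_pos: [0.5387, 0.2599, 0.1088]
tool_rot: [0.81, 0.586, -0.002, -0.001]
ft_force: [0.0, -0.2, -0.5]
grip_width: 0.0856
t 5.75 pos [0.5387 0.2599 0.1088] d units [-0.04  0.13  2.87] w 0.0856 F [ 0.  -0.2 -0.5]
q [4.490e-01 5.280e-01 5.200e-02 1.099e+00 2.000e-03 2.338e+00] z-axis [-0.005 -0.001 -1.   ]
turn units [-0.03  0.01  0.01]
turn units [-2.000e-02 -5.000e-02 -2.093e+01]
after turn d [-0.04  0.11  2.87]
```

View pics/w4.png

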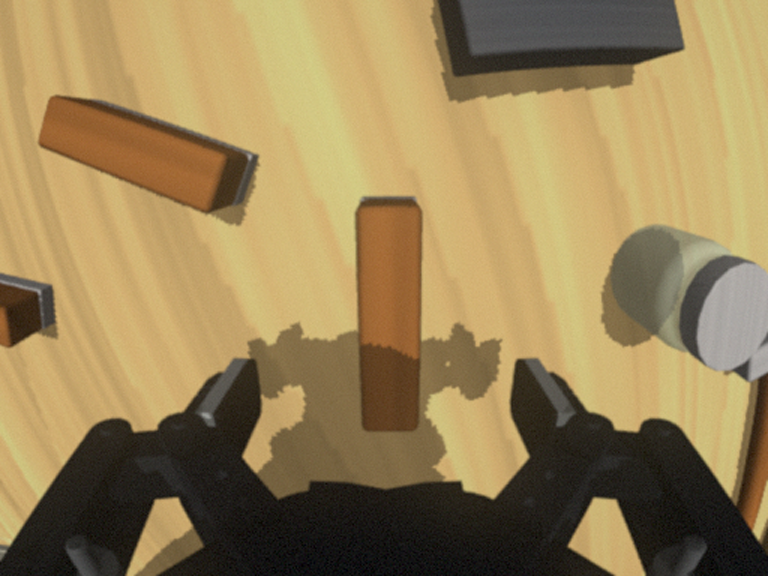

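Aligned: scraper at px (390,315) lies between the jaws, parallel to them. Descend and close.

```bash
python3 -m handwheel '[{"dx":-0.04,"dy":0.13,"dz":0.8,"ax":0,"ay":0,"az":0},{"dx":0,"dy":0,"dz":0.8,"ax":0,"ay":0,"az":0},{"dx":0,"dy":0,"dz":0.8,"ax":0,"ay":0,"az":0},{"dx":0,"dy":0,"dz":0.42,"ax":0,"ay":0,"az":0},{"dx":0,"dy":0,"dz":0,"ax":0,"ay":0,"az":0}]'
python3 -m handwheel '[{"dx":0,"dy":0,"dz":0,"ax":0,"ay":0,"az":0},{"dx":0,"dy":0,"dz":0,"ax":0,"ay":0,"az":0},{"dx":0,"dy":0,"dz":0,"ax":0,"ay":0,"az":0},{"dx":0,"dy":0,"dz":0,"ax":0,"ay":0,"az":0},{"dx":0,"dy":0,"dz":0,"ax":0,"ay":0,"az":0},{"dx":0,"dy":0,"dz":0,"ax":0,"ay":0,"az":0},{"dx":0,"dy":0,"dz":0,"ax":0,"ay":0,"az":0}]' -1
python3 -c "
from h import *
to(.541,.258,.1,.192)"
```

```text
clock: 6.3
eef_pos: [0.5431, 0.2546, 0.0398]
tool_rot: [0.811, 0.585, -0.002, -0.0]
ft_force: [-0.8, -0.2, 0.8]
grip_width: 0.0854
clock: 7.0
eef_pos: [0.5443, 0.2562, 0.042]
tool_rot: [0.81, 0.586, 0.001, -0.0]
ft_force: [-1.1, 0.2, 4.5]
grip_width: 0.0271
t 7.0 pos [0.5443 0.2562 0.042 ] d units [ 0.03 -0.15 -2.32] w 0.0271 F [-1.1  0.2  4.5]
q [ 4.400e-01  5.980e-01 -2.100e-02  9.500e-01  1.000e-03  2.329e+00] z-axis [ 0.001  0.001 -1.   ]
turn units [ 0.01 -0.01 -3.41]
turn units [-1.000e-02 -1.000e-02  1.754e+01]
after turn d [ 0.1  -0.12 -2.32]
```

Gripped at width 27 mm. Lift, turn to the plate's yaw, then move to the near side of the plate.

```bash
python3 -m handwheel '[{"dx":0,"dy":0,"dz":-0.6,"ax":0,"ay":0,"az":0},{"dx":0,"dy":0,"dz":-0.9,"ax":0,"ay":0,"az":0},{"dx":0,"dy":0,"dz":-0.9,"ax":0,"ay":0,"az":0},{"dx":0,"dy":0,"dz":-0.7,"ax":0,"ay":0,"az":-0.68},{"dx":0,"dy":0,"dz":0,"ax":0,"ay":0,"az":-0.68},{"dx":0,"dy":0,"dz":0,"ax":0,"ay":0,"az":-0.68},{"dx":0,"dy":0,"dz":0,"ax":0,"ay":0,"az":-0.68},{"dx":0,"dy":0,"dz":0,"ax":0,"ay":0,"az":-0.68},{"dx":0,"dy":0,"dz":0,"ax":0,"ay":0,"az":0}]'
python3 -c "
from h import *
to(.4619,-.0016,.1,.192)"
```

```text
clock: 7.9
eef_pos: [0.5433, 0.2554, 0.1174]
tool_rot: [0.637, 0.771, -0.001, -0.001]
ft_force: [-0.5, -1.2, -2.3]
grip_width: 0.0268
t 7.9 pos [0.5433 0.2554 0.1174] d units [-9.48 -5.14  0.71] w 0.0268 F [-0.5 -1.2 -2.3]
q [0.439 0.522 0.067 1.118 0.    1.82 ] z-axis [-0.002 -0.001 -1.   ]
turn units [-0.02  0.   -0.01]
turn units [1.000e-02 2.000e-02 2.093e+01]
after turn d [-9.47 -5.16  0.7 ]
```

```bash
python3 -m handwheel '[{"dx":-0.95,"dy":-0.51,"dz":0,"ax":0,"ay":0,"az":0},{"dx":-0.95,"dy":-0.51,"dz":0,"ax":0,"ay":0,"az":0},{"dx":-0.95,"dy":-0.51,"dz":0,"ax":0,"ay":0,"az":0},{"dx":-0.95,"dy":-0.51,"dz":0,"ax":0,"ay":0,"az":0},{"dx":-0.95,"dy":-0.51,"dz":0,"ax":0,"ay":0,"az":0},{"dx":-0.95,"dy":-0.51,"dz":0,"ax":0,"ay":0,"az":0},{"dx":-0.95,"dy":-0.51,"dz":0,"ax":0,"ay":0,"az":0},{"dx":-0.95,"dy":-0.51,"dz":0,"ax":0,"ay":0,"az":0},{"dx":-0.95,"dy":-0.51,"dz":0,"ax":0,"ay":0,"az":0},{"dx":-0.95,"dy":-0.51,"dz":0,"ax":0,"ay":0,"az":0},{"dx":0,"dy":0,"dz":0,"ax":0,"ay":0,"az":0}]'
python3 -c "
from h import *
to(.4619,-.0016,.059,.192)
p=bot.camera('top'); save(p,'t5',(200,150,320,240),6)
p=bot.camera('side'); save(p,'s5',(220,140,340,230),6)"
```

```text
clock: 9.0
eef_pos: [0.462, -0.0041, 0.118]
tool_rot: [0.639, 0.769, -0.001, -0.001]
ft_force: [0.4, 0.6, -2.6]
grip_width: 0.0272
t 9.0 pos [ 0.462  -0.0041  0.118 ] d units [0.1  0.02 2.36] w 0.0272 F [ 0.4  0.6 -2.6]
q [-8.000e-03  2.740e-01 -3.170e-01  9.820e-01 -1.000e-03  1.378e+00] z-axis [-0.003 -0.001 -1.   ]
turn units [-0.02  0.   -0.05]
turn units [1.000e-02 3.000e-02 2.089e+01]
after turn d [0.1  0.01 2.36]
```

View pics/t5.png

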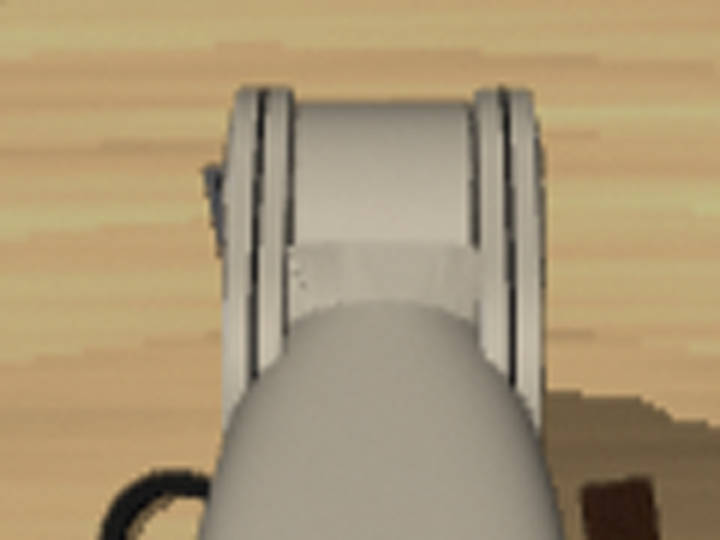

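View pics/s5.png

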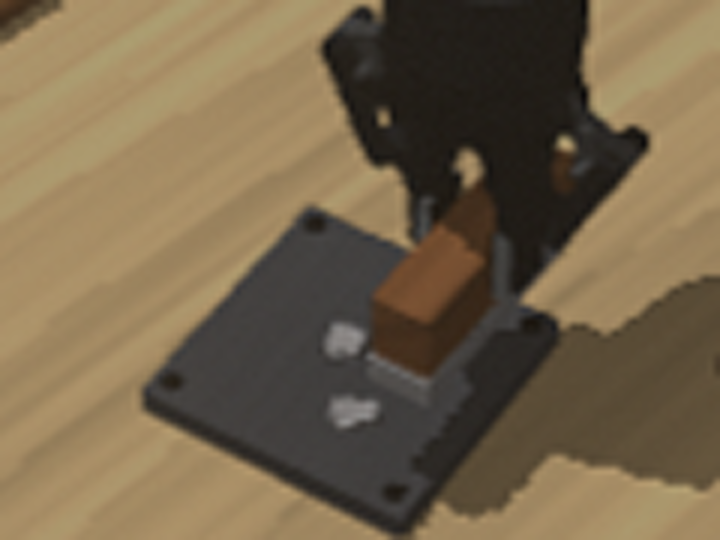

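Side view: scraper level and parallel to the plate's near edge, chips ahead of it at crop px (345,340) and (352,410). Lowering.

```bash
python3 -m handwheel '[{"dx":0.1,"dy":0,"dz":0.8,"ax":0,"ay":0,"az":0},{"dx":0,"dy":0,"dz":0.8,"ax":0,"ay":0,"az":0},{"dx":0,"dy":0,"dz":0.4,"ax":0,"ay":0,"az":0},{"dx":0,"dy":0,"dz":0.2,"ax":0,"ay":0,"az":0},{"dx":0,"dy":0,"dz":0.1,"ax":0,"ay":0,"az":0},{"dx":0,"dy":0,"dz":0,"ax":0,"ay":0,"az":0}]'
python3 -c "
from h import *
to(.4619,-.0016,.059,.192)
p=bot.camera('side'); save(p,'s6',(220,140,340,230),6)"
```

```text
clock: 9.7
eef_pos: [0.4636, 0.0011, 0.0611]
tool_rot: [0.636, 0.771, 0.0, -0.0]
ft_force: [-0.6, -0.3, -2.6]
grip_width: 0.027
t 9.7 pos [0.4636 0.0011 0.0611] d units [-0.09 -0.09  0.08] w 0.027 F [-0.6 -0.3 -2.6]
q [ 0.002  0.349 -0.389  0.833  0.     1.382] z-axis [-0.  0. -1.]
turn units [-0.   -0.   -0.01]
turn units [-0.    0.   20.94]
after turn d [-0.09 -0.09  0.08]
```

View pics/s6.png

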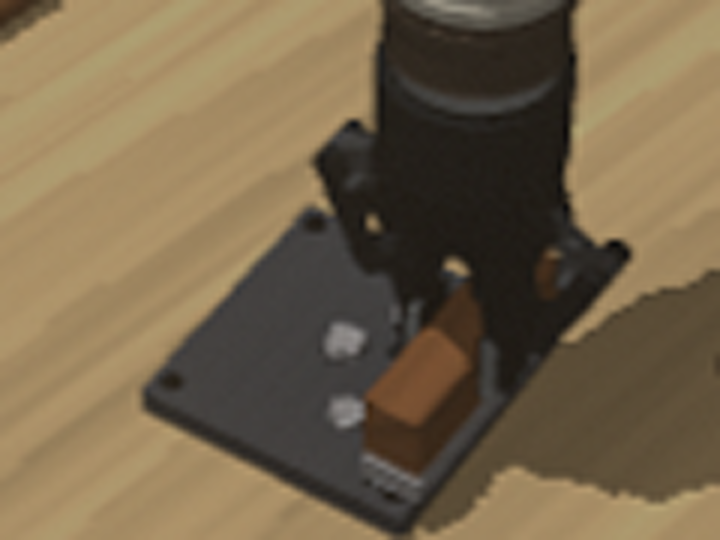

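```bash
python3 -m handwheel '[{"dx":0,"dy":0,"dz":0.08,"ax":0,"ay":0,"az":0},{"dx":0,"dy":0,"dz":0.03,"ax":0,"ay":0,"az":0},{"dx":0,"dy":0,"dz":0,"ax":0,"ay":0,"az":0},{"dx":0,"dy":0,"dz":0,"ax":0,"ay":0,"az":0}]'
```

```text
clock: 10.15
eef_pos: [0.4633, 0.0008, 0.0583]
tool_rot: [0.637, 0.771, 0.0, -0.0]
ft_force: [-0.1, -0.9, -2.2]
grip_width: 0.0271
```

Close to contact, about 0–1 mm off the plate. Wiping along tool +y, which is plate +x.

```bash
python3 -m handwheel '[{"dx":0,"dy":0.3,"dz":0,"ax":0,"ay":0,"az":0},{"dx":0,"dy":0.5,"dz":0,"ax":0,"ay":0,"az":0},{"dx":0,"dy":0.5,"dz":0,"ax":0,"ay":0,"az":0},{"dx":0,"dy":0.5,"dz":0,"ax":0,"ay":0,"az":0},{"dx":0,"dy":0.5,"dz":0,"ax":0,"ay":0,"az":0},{"dx":0,"dy":0,"dz":0,"ax":0,"ay":0,"az":0}]'
python3 -c "
from h import *
to(.4619,-.0016,.059,.192)
p=bot.camera('side'); save(p,'s7',(220,140,340,230),6)"
```

```text
clock: 10.75
eef_pos: [0.5222, 0.0121, 0.0584]
tool_rot: [0.636, 0.771, 0.001, 0.001]
ft_force: [1.2, -0.1, -2.6]
grip_width: 0.0271
t 10.75 pos [0.5222 0.0121 0.0584] d units [-0.08 -2.47 -0.03] w 0.0271 F [ 1.2 -0.1 -2.6]
q [ 0.023  0.447 -0.238  0.884  0.     1.402] z-axis [ 0.002  0.    -1.   ]
turn units [ 0.02  0.   -0.  ]
turn units [ 0.   -0.03 20.94]
after turn d [-0.08 -2.47 -0.02]
```

View pics/s7.png

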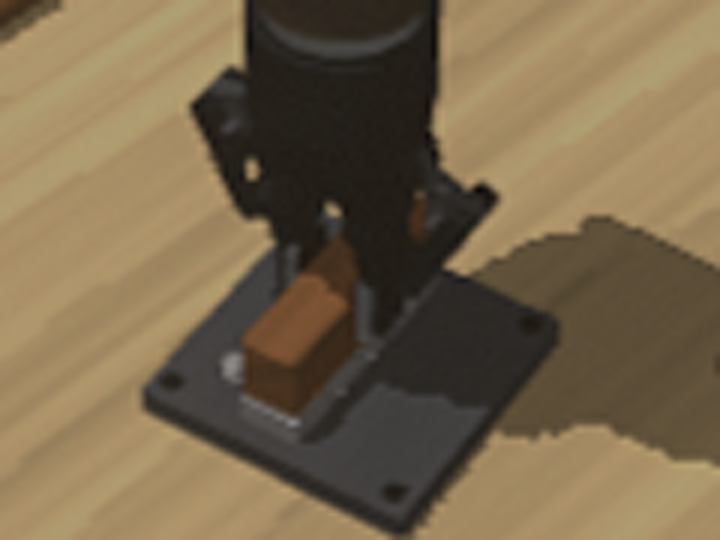

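The scraper is at mid-plate with a chip pushed ahead at crop px (232,365) and nothing left behind. Continuing past the far edge.

```bash
python3 -m handwheel '[{"dx":0,"dy":0.5,"dz":0,"ax":0,"ay":0,"az":0},{"dx":0,"dy":0.5,"dz":0,"ax":0,"ay":0,"az":0},{"dx":0,"dy":0.5,"dz":0,"ax":0,"ay":0,"az":0},{"dx":0,"dy":0.5,"dz":0,"ax":0,"ay":0,"az":0},{"dx":0,"dy":0.5,"dz":0,"ax":0,"ay":0,"az":0},{"dx":0,"dy":0.5,"dz":0,"ax":0,"ay":0,"az":0},{"dx":0,"dy":0.3,"dz":0,"ax":0,"ay":0,"az":0},{"dx":0,"dy":0,"dz":0,"ax":0,"ay":0,"az":0},{"dx":0,"dy":0,"dz":0,"ax":0,"ay":0,"az":0}]'
python3 -c "
from h import *
to(.4619,-.0016,.059,.192)
p=bot.camera('side'); save(p,'s8',(220,140,340,230),6)
p=bot.camera('wrist'); save(p,'w8',s=1.5)"
```

```text
clock: 11.7
eef_pos: [0.5993, 0.0273, 0.0573]
tool_rot: [0.637, 0.771, -0.001, -0.001]
ft_force: [0.0, -0.8, -2.5]
grip_width: 0.027
t 11.7 pos [0.5993 0.0273 0.0573] d units [-0.09 -5.62 -0.05] w 0.027 F [ 0.  -0.8 -2.5]
q [ 0.045  0.581 -0.006  0.987  0.     1.425] z-axis [-0.003  0.    -1.   ]
turn units [-0.02 -0.   -0.01]
turn units [-1.000e-02  3.000e-02  2.094e+01]
after turn d [-0.08 -5.62 -0.07]
```

View pics/s8.png

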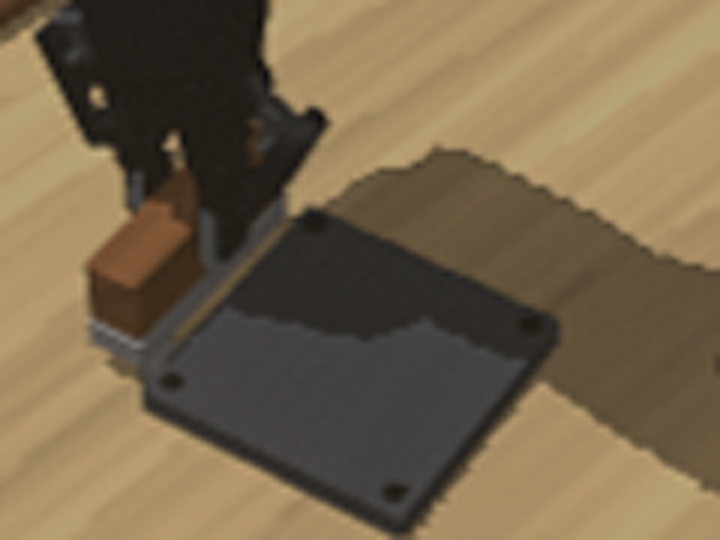

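View pics/w8.png

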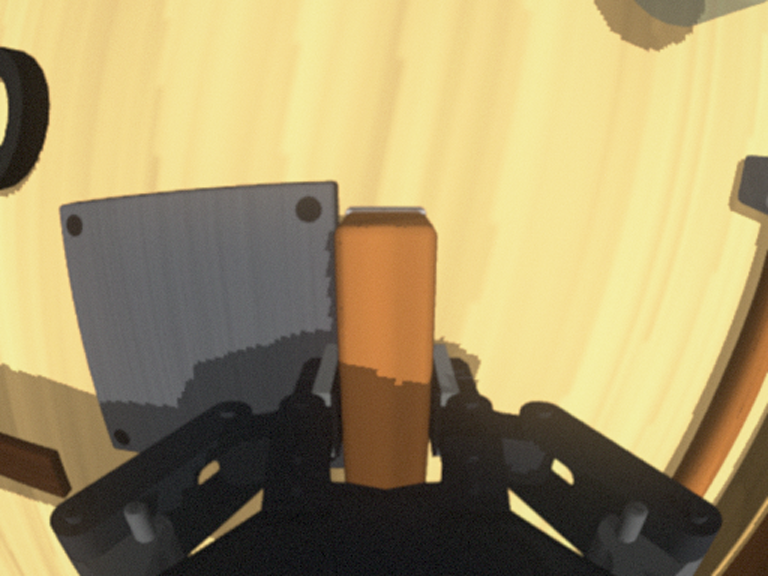

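The plate is clear in both views. Lifting to see where the chips are.

```bash
python3 -m handwheel '[{"dx":0,"dy":0,"dz":-0.8,"ax":0,"ay":0,"az":0},{"dx":0,"dy":0,"dz":-0.9,"ax":0,"ay":0,"az":0},{"dx":0,"dy":0,"dz":-0.9,"ax":0,"ay":0,"az":0},{"dx":0.9,"dy":-0.4,"dz":0,"ax":0,"ay":0,"az":0},{"dx":0.9,"dy":-0.4,"dz":0,"ax":0,"ay":0,"az":0},{"dx":0.9,"dy":-0.4,"dz":0,"ax":0,"ay":0,"az":0},{"dx":0.9,"dy":-0.4,"dz":0,"ax":0,"ay":0,"az":0},{"dx":0.9,"dy":-0.4,"dz":0,"ax":0,"ay":0,"az":0},{"dx":0.9,"dy":-0.4,"dz":0,"ax":0,"ay":0,"az":0},{"dx":0.9,"dy":-0.4,"dz":0,"ax":0,"ay":0,"az":0},{"dx":0,"dy":0,"dz":0,"ax":0,"ay":0,"az":0}]'
python3 -c "
from h import *
to(.52,.19,.045,.192)
p=bot.camera('top'); save(p,'t9',(200,130,320,220),6)
p=bot.camera('side'); save(p,'s9',(150,120,310,240),5)"
```

```text
clock: 12.9
eef_pos: [0.4994, 0.1704, 0.1228]
tool_rot: [0.635, 0.772, -0.001, -0.001]
ft_force: [-0.4, -0.9, -3.2]
grip_width: 0.0271
t 12.9 pos [0.4994 0.1704 0.1228] d units [0.61 0.97 3.11] w 0.0271 F [-0.4 -0.9 -3.2]
q [ 3.280e-01  3.860e-01 -1.380e-01  1.050e+00  1.000e-03  1.704e+00] z-axis [-0.003  0.    -1.   ]
turn units [-0.02 -0.01  0.02]
turn units [ 1.000e-02 -3.000e-02 -2.093e+01]
after turn d [0.61 0.96 3.11]
```

View pics/t9.png

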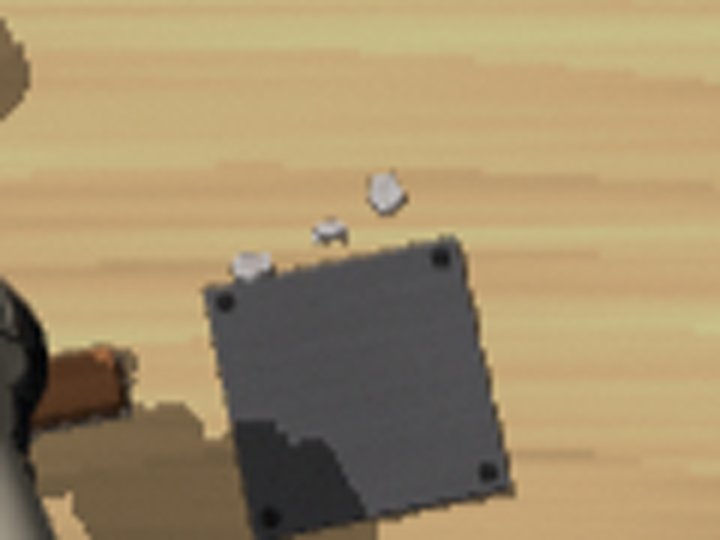

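View pics/s9.png

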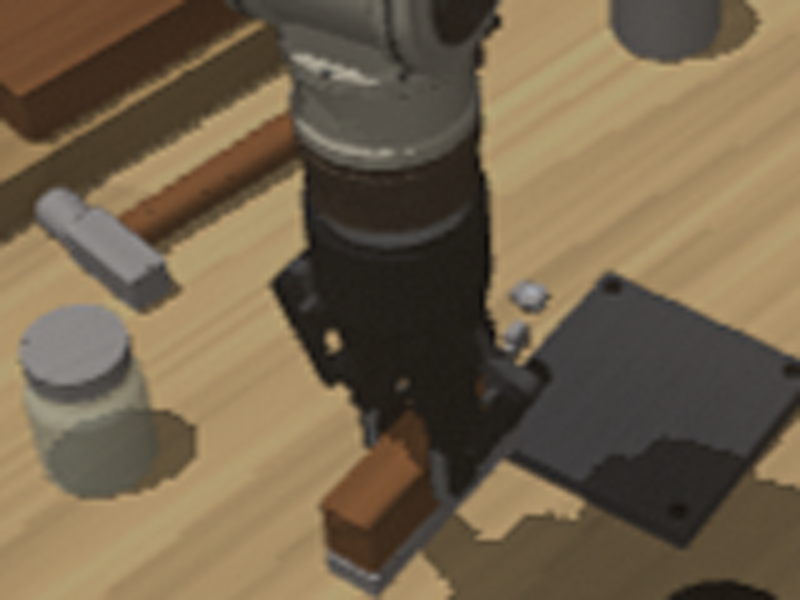

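Top: three chips off the far edge at crop px (385,190), (330,232) and (252,265). The last two are close to the edge. Step 2 needs the scraper still held, so I'll move it clear and check the chips from the side before releasing.

```bash
python3 -m handwheel '[{"dx":0.7,"dy":0.42,"dz":0,"ax":0,"ay":0,"az":0},{"dx":0.7,"dy":0.42,"dz":0.3,"ax":0,"ay":0,"az":0},{"dx":0.7,"dy":0.42,"dz":0.3,"ax":0,"ay":0,"az":0},{"dx":0,"dy":0,"dz":0,"ax":0,"ay":0,"az":0}]'
python3 -c "
from h import *
to(.525,.225,.0425,.192)
p=bot.camera('side'); save(p,'s10',(230,160,310,220),10)
print([ (np.round(r['rect'],1),round(r['confidence'],2)) for r in bot.trace('chip1',p)])
p=bot.camera('top'); save(p,'t10',(220,150,280,195),12)"
```

```text
clock: 13.4
eef_pos: [0.5239, 0.2272, 0.1071]
tool_rot: [0.636, 0.772, -0.0, -0.0]
ft_force: [0.4, -0.5, -2.7]
grip_width: 0.0269
t 13.4 pos [0.5239 0.2272 0.1071] d units [-0.09  0.03  2.58] w 0.0269 F [ 0.4 -0.5 -2.7]
q [ 4.090e-01  4.770e-01 -3.800e-02  1.056e+00  1.000e-03  1.788e+00] z-axis [-0.001  0.    -1.   ]
turn units [-0. -0. -0.]
turn units [-1.000e-02  1.000e-02  2.094e+01]
after turn d [-0.09  0.03  2.58]
[]
```

View pics/s10.png

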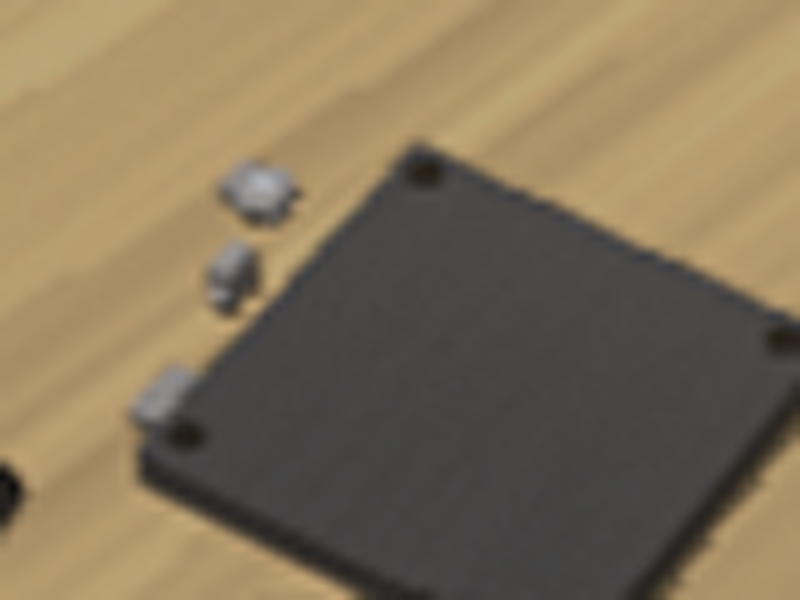

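View pics/t10.png

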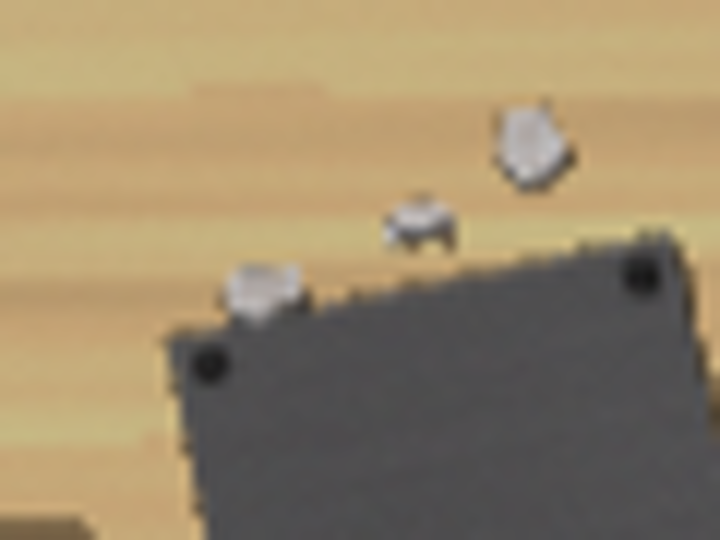

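```bash
python3 -c "
from h import *
T=bot.camera('top');S=bot.camera('side')
for n,t,s in [('L',(264,292),(165,397)),('M',(422,223),(232,277)),('R',(532,147),(259,192))]:
    t=(t[0]/12+220-.5,t[1]/12+150-.5); s=(s[0]/10+230-.5,s[1]/10+160-.5)
    A=[];b=[]
    for p,u in((T,t),(S,s)):
        d=ray(p,*u);d/=np.linalg.norm(d);M=np.eye(3)-np.outer(d,d);A.append(M);b.append(M@p['eye'])
    X=np.linalg.lstsq(np.vstack(A),np.hstack(b),rcond=None)[0]; res=np.linalg.norm(np.vstack(A)@X-np.hstack(b))
    c,s_=np.cos(.192),np.sin(.192); dx,dy=X[0]-.5208,X[1]-.0098
    print(n,np.round(X,4),'res',round(res,4),'plate xy',round(c*dx+s_*dy,4),round(-s_*dx+c*dy,4))
"
```

```text
L [0.5838 0.0625 0.002 ] res 0.0004 plate xy 0.0719 0.0397
M [0.601  0.0224 0.0037] res 0.0005 plate xy 0.0811 -0.003
R [ 0.6208 -0.0058  0.0008] res 0.001 plate xy 0.0952 -0.0344
```

All three chips triangulate to bench level (z within ~3 mm of each other), beyond the plate edge. Setting the scraper down.

```bash
python3 -m handwheel '[{"dx":0,"dy":0,"dz":0.8,"ax":0,"ay":0,"az":0},{"dx":0,"dy":0,"dz":0.8,"ax":0,"ay":0,"az":0},{"dx":0,"dy":0,"dz":0.6,"ax":0,"ay":0,"az":0},{"dx":0,"dy":0,"dz":0.3,"ax":0,"ay":0,"az":0},{"dx":0,"dy":0,"dz":0.08,"ax":0,"ay":0,"az":0},{"dx":0,"dy":0,"dz":0,"ax":0,"ay":0,"az":0},{"dx":0,"dy":0,"dz":0,"ax":0,"ay":0,"az":0}]'
```

```text
clock: 14.35
eef_pos: [0.5238, 0.2265, 0.0447]
tool_rot: [0.637, 0.771, 0.001, 0.0]
ft_force: [0.6, 0.0, -2.3]
grip_width: 0.0274
```

```bash
python3 -m handwheel '[{"dx":0,"dy":0,"dz":0.1,"ax":0,"ay":0,"az":0},{"dx":0,"dy":0,"dz":0,"ax":0,"ay":0,"az":0},{"dx":0,"dy":0,"dz":0,"ax":0,"ay":0,"az":0}]'
python3 -m handwheel '[{"dx":0,"dy":0,"dz":0,"ax":0,"ay":0,"az":0},{"dx":0,"dy":0,"dz":0,"ax":0,"ay":0,"az":0},{"dx":0,"dy":0,"dz":0,"ax":0,"ay":0,"az":0},{"dx":0,"dy":0,"dz":0,"ax":0,"ay":0,"az":0},{"dx":0,"dy":0,"dz":0,"ax":0,"ay":0,"az":0},{"dx":0,"dy":0,"dz":0,"ax":0,"ay":0,"az":0},{"dx":0,"dy":0,"dz":0,"ax":0,"ay":0,"az":0},{"dx":0,"dy":0,"dz":0,"ax":0,"ay":0,"az":0}]' 1
python3 -c "
from h import *
to(.466,-.265,.2,-.246)"
```

```text
clock: 14.65
eef_pos: [0.5239, 0.2267, 0.042]
tool_rot: [0.636, 0.771, 0.001, 0.0]
ft_force: [1.3, 0.2, 0.0]
grip_width: 0.0269
clock: 15.45
eef_pos: [0.523, 0.2263, 0.0412]
tool_rot: [0.637, 0.771, -0.0, -0.0]
ft_force: [0.2, 0.2, 0.5]
grip_width: 0.0856
t 15.45 pos [0.523  0.2263 0.0412] d units [-18.86  -5.97  -6.36] w 0.0856 F [0.2 0.2 0.5]
q [ 0.408  0.547 -0.116  0.907  0.     1.788] z-axis [-0.001  0.    -1.   ]
turn units [-0.   -0.    2.91]
turn units [  0.    -0.   -18.03]
after turn d [-19.62   2.57  -6.35]
```

```bash
python3 -m handwheel '[{"dx":0,"dy":0,"dz":-0.5,"ax":0,"ay":0,"az":0},{"dx":0,"dy":0,"dz":-0.9,"ax":0,"ay":0,"az":0},{"dx":0,"dy":0,"dz":-0.9,"ax":0,"ay":0,"az":0},{"dx":0,"dy":0,"dz":-0.9,"ax":0,"ay":0,"az":0},{"dx":0,"dy":0,"dz":-0.9,"ax":0,"ay":0,"az":0},{"dx":0,"dy":0,"dz":-0.9,"ax":0,"ay":0,"az":0.97},{"dx":0,"dy":0,"dz":-0.5,"ax":0,"ay":0,"az":0.97},{"dx":0,"dy":0,"dz":0,"ax":0,"ay":0,"az":0.97},{"dx":-0.97,"dy":0.09,"dz":0,"ax":0,"ay":0,"az":0},{"dx":-0.97,"dy":0.09,"dz":0,"ax":0,"ay":0,"az":0},{"dx":-0.97,"dy":0.09,"dz":0,"ax":0,"ay":0,"az":0},{"dx":-0.97,"dy":0.09,"dz":0,"ax":0,"ay":0,"az":0}]'
python3 -m handwheel '[{"dx":-0.97,"dy":0.09,"dz":0,"ax":0,"ay":0,"az":0},{"dx":-0.97,"dy":0.09,"dz":0,"ax":0,"ay":0,"az":0},{"dx":-0.97,"dy":0.09,"dz":0,"ax":0,"ay":0,"az":0},{"dx":-0.97,"dy":0.09,"dz":0,"ax":0,"ay":0,"az":0},{"dx":-0.97,"dy":0.09,"dz":0,"ax":0,"ay":0,"az":0},{"dx":-0.97,"dy":0.09,"dz":0,"ax":0,"ay":0,"az":0},{"dx":-0.97,"dy":0.09,"dz":0,"ax":0,"ay":0,"az":0},{"dx":-0.97,"dy":0.09,"dz":0,"ax":0,"ay":0,"az":0},{"dx":-0.97,"dy":0.09,"dz":0,"ax":0,"ay":0,"az":0},{"dx":-0.97,"dy":0.09,"dz":0,"ax":0,"ay":0,"az":0},{"dx":-0.97,"dy":0.09,"dz":0,"ax":0,"ay":0,"az":0},{"dx":-0.97,"dy":0.09,"dz":0,"ax":0,"ay":0,"az":0}]'
python3 -m handwheel '[{"dx":-0.97,"dy":0.09,"dz":0,"ax":0,"ay":0,"az":0},{"dx":-0.97,"dy":0.09,"dz":0,"ax":0,"ay":0,"az":0},{"dx":-0.97,"dy":0.09,"dz":0,"ax":0,"ay":0,"az":0},{"dx":-0.97,"dy":0.09,"dz":0,"ax":0,"ay":0,"az":0},{"dx":-0.97,"dy":0.09,"dz":0,"ax":0,"ay":0,"az":0},{"dx":-0.97,"dy":0.09,"dz":0,"ax":0,"ay":0,"az":0},{"dx":-0.97,"dy":0.09,"dz":0,"ax":0,"ay":0,"az":0},{"dx":-0.97,"dy":0.09,"dz":0,"ax":0,"ay":0,"az":0},{"dx":-0.97,"dy":0.09,"dz":0.6,"ax":0,"ay":0,"az":0},{"dx":-0.97,"dy":0.09,"dz":0.6,"ax":0,"ay":0,"az":0},{"dx":-0.97,"dy":0.09,"dz":0.6,"ax":0,"ay":0,"az":0},{"dx":0,"dy":0,"dz":0,"ax":0,"ay":0,"az":0}]'
python3 -c "
from h import *
to(.466,-.265,.12,-.246)
p=bot.camera('wrist'); save(p,'w11',s=1.5)
p=bot.camera('top'); save(p,'t11',s=1.5)"
```

```text
clock: 16.65
eef_pos: [0.5081, 0.1292, 0.1798]
tool_rot: [0.788, 0.615, 0.0, 0.0]
ft_force: [0.0, -0.6, 0.9]
grip_width: 0.0857
clock: 17.85
eef_pos: [0.4636, -0.1599, 0.1798]
tool_rot: [0.788, 0.615, 0.0, 0.0]
ft_force: [0.2, -0.6, -0.2]
grip_width: 0.0853
clock: 19.05
eef_pos: [0.4212, -0.4254, 0.1321]
tool_rot: [0.789, 0.614, -0.001, -0.001]
ft_force: [-0.3, -0.1, -0.8]
grip_width: 0.0853
t 19.05 pos [ 0.4212 -0.4254  0.1321] d units [6.66 0.16 0.49] w 0.0853 F [-0.3 -0.1 -0.8]
q [-7.900e-01  5.070e-01  8.300e-02  1.149e+00 -1.000e-03  1.030e+00] z-axis [-0.003  0.001 -1.   ]
turn units [-0.02 -0.   -0.02]
turn units [-1.000e-02  3.000e-02  2.092e+01]
after turn d [6.66 0.18 0.48]
```

View pics/w11.png

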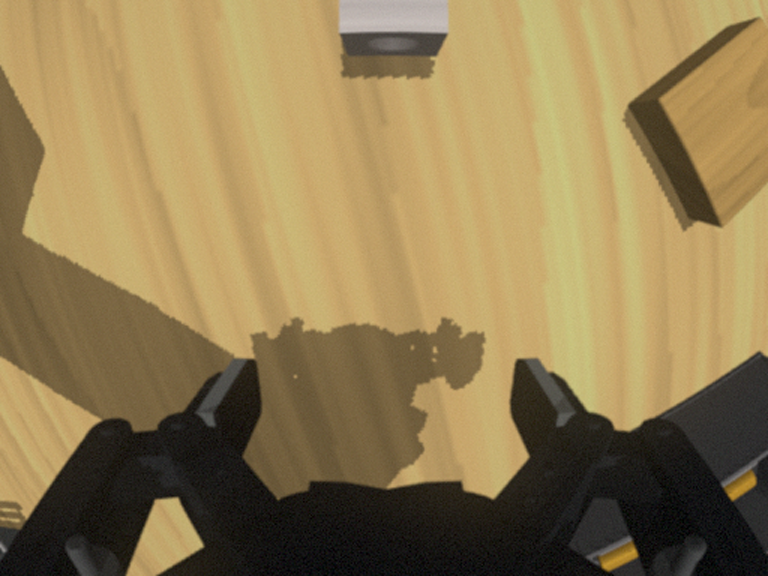

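View pics/t11.png

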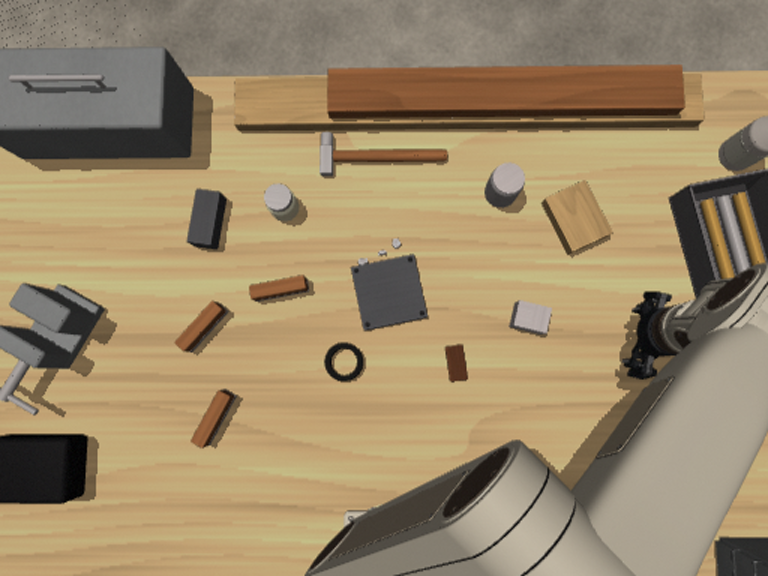

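Wrist px (390,43) shows the dark round hole in the spacer's −y (right-hand) end, so the hole points along −tool x. The top view shows the scraper on the bench at (278,288), the chips beyond the plate, and bystanders in place. Moving over the spacer.

```bash
python3 -m handwheel '[{"dx":0.95,"dy":0.03,"dz":0,"ax":0,"ay":0,"az":0},{"dx":0.95,"dy":0.03,"dz":0,"ax":0,"ay":0,"az":0},{"dx":0.95,"dy":0.03,"dz":0,"ax":0,"ay":0,"az":0},{"dx":0.95,"dy":0.03,"dz":0,"ax":0,"ay":0,"az":0},{"dx":0.95,"dy":0.03,"dz":0.1,"ax":0,"ay":0,"az":0},{"dx":0.95,"dy":0.03,"dz":0.2,"ax":0,"ay":0,"az":0},{"dx":0.95,"dy":0,"dz":0.3,"ax":0,"ay":0,"az":0},{"dx":0,"dy":0,"dz":0,"ax":0,"ay":0,"az":0}]'
python3 -c "
from h import *
to(.466,-.265,.028,-.246)
p=bot.camera('wrist'); save(p,'w12',s=1.5)"
```

```text
clock: 19.95
eef_pos: [0.4679, -0.2596, 0.1193]
tool_rot: [0.787, 0.617, 0.0, -0.001]
ft_force: [-0.1, 0.2, -0.7]
grip_width: 0.0855
t 19.95 pos [ 0.4679 -0.2596  0.1193] d units [-0.23 -0.02  3.65] w 0.0855 F [-0.1  0.2 -0.7]
q [-5.070e-01  4.020e-01 -1.240e-01  1.046e+00  1.000e-03  1.304e+00] z-axis [-0.001  0.002 -1.   ]
turn units [-0.01 -0.01  0.04]
turn units [ 1.000e-02 -1.000e-02 -2.091e+01]
after turn d [-0.23 -0.02  3.65]
```

View pics/w12.png

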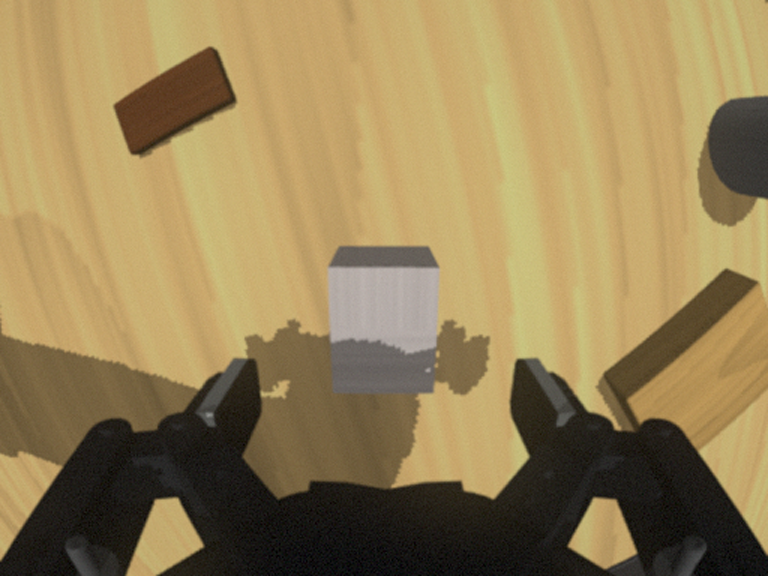

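Spacer centred between the jaws at px (384,328), and its far (+y) end face at row 256 is plain. Descending and gripping.

```bash
python3 -m handwheel '[{"dx":-0.23,"dy":0,"dz":0.8,"ax":0,"ay":0,"az":0},{"dx":0,"dy":0,"dz":0.9,"ax":0,"ay":0,"az":0},{"dx":0,"dy":0,"dz":0.9,"ax":0,"ay":0,"az":0},{"dx":0,"dy":0,"dz":0.7,"ax":0,"ay":0,"az":0},{"dx":0,"dy":0,"dz":0.35,"ax":0,"ay":0,"az":0},{"dx":0,"dy":0,"dz":0,"ax":0,"ay":0,"az":0},{"dx":0,"dy":0,"dz":0,"ax":0,"ay":0,"az":0}]'
python3 -m handwheel '[{"dx":0,"dy":0,"dz":0,"ax":0,"ay":0,"az":0},{"dx":0,"dy":0,"dz":0,"ax":0,"ay":0,"az":0},{"dx":0,"dy":0,"dz":0,"ax":0,"ay":0,"az":0},{"dx":0,"dy":0,"dz":0,"ax":0,"ay":0,"az":0},{"dx":0,"dy":0,"dz":0,"ax":0,"ay":0,"az":0},{"dx":0,"dy":0,"dz":0,"ax":0,"ay":0,"az":0},{"dx":0,"dy":0,"dz":0,"ax":0,"ay":0,"az":0}]' -1
python3 -m handwheel '[{"dx":0,"dy":0,"dz":-0.6,"ax":0,"ay":0,"az":0},{"dx":0,"dy":0,"dz":-0.9,"ax":0,"ay":0,"az":0},{"dx":0,"dy":0,"dz":-1,"ax":0,"ay":0,"az":0},{"dx":0,"dy":0,"dz":-1,"ax":0,"ay":0,"az":0},{"dx":0,"dy":0,"dz":-1,"ax":0,"ay":0,"az":0},{"dx":0,"dy":0,"dz":-1,"ax":0,"ay":0,"az":0},{"dx":0,"dy":0,"dz":-1,"ax":0,"ay":0,"az":0},{"dx":0,"dy":0,"dz":-0.7,"ax":0,"ay":0,"az":0},{"dx":0,"dy":0,"dz":0,"ax":0,"ay":0,"az":0}]'
python3 -c "
from h import *
to(.466,-.265,.028,-.246)
p=bot.camera('wrist'); save(p,'w13',s=1.5)"
```

```text
clock: 20.7
eef_pos: [0.4668, -0.2695, 0.0284]
tool_rot: [0.788, 0.615, 0.0, 0.001]
ft_force: [-0.4, -0.3, 0.1]
grip_width: 0.0852
clock: 21.4
eef_pos: [0.4666, -0.2693, 0.0284]
tool_rot: [0.788, 0.615, 0.0, 0.0]
ft_force: [-1.1, 0.6, 5.4]
grip_width: 0.0492
clock: 22.3
eef_pos: [0.4675, -0.2697, 0.2096]
tool_rot: [0.788, 0.615, 0.001, 0.002]
ft_force: [0.5, 0.6, -2.0]
grip_width: 0.0496
t 22.3 pos [ 0.4675 -0.2697  0.2096] d units [ 0.17 -0.13  7.26] w 0.0496 F [ 0.5  0.6 -2. ]
q [-0.523  0.336  0.028  1.259  0.     1.293] z-axis [ 0.004 -0.002 -1.   ]
turn units [0.03 0.01 0.  ]
turn units [-1.000e-02  4.000e-02 -2.094e+01]
after turn d [ 0.17 -0.1   7.26]
```

View pics/w13.png

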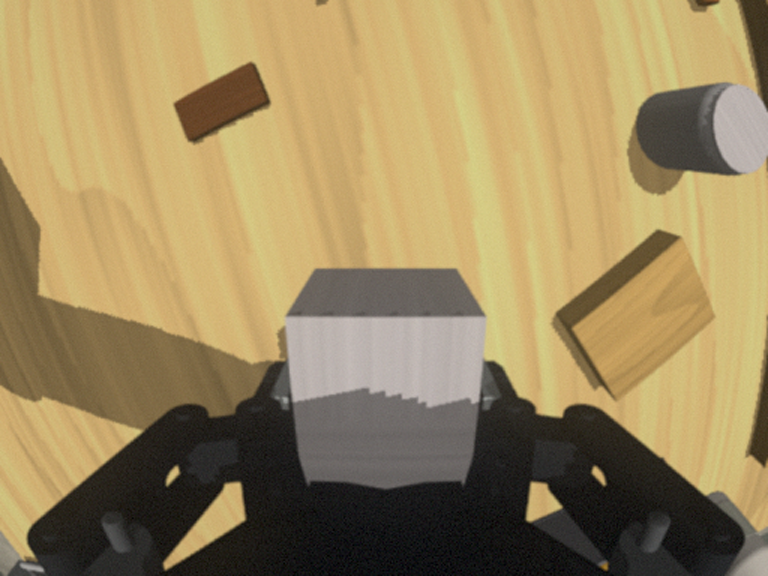

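Spacer held at width 49.6 mm. Checking the reach for the horizontal-tool end pose with a planar fit of my own readings.

```bash
python3 -c "
import numpy as np
D=np.array([[.241,.005,.4999,.25],[.528,.052,.598,.1088],[.598,-.021,.6016,.042],[.522,.067,.6003,.1174],[.274,-.317,.462,.118],[.349,-.389,.4636,.0611],[.447,-.238,.5223,.0584],[.581,-.006,.5999,.0573],[.507,.083,.5987,.1321],[.402,-.124,.5351,.1193],[.336,.028,.5397,.2096]])
t=D[:,0]-D[:,1]
# r=a sin j2 + b cos t + c' ; z = k + a cos j2 - b sin t
n=len(D)
for r0 in (0,1):
  A=np.zeros((2*n,4));A[:n,0]=np.sin(D[:,0]);A[:n,1]=np.cos(t);A[:n,3]=r0
  A[n:,0]=np.cos(D[:,0]);A[n:,1]=-np.sin(t);A[n:,2]=1
  y=np.r_[D[:,2],D[:,3]];s,*_=np.linalg.lstsq(A,y,rcond=None);print(s,np.abs(A@s-y).max())
"
```

```text
[ 0.4963699   0.3939567  -0.13979971  0.        ] 0.002650464065446889
[ 0.49405207  0.39081361 -0.13923945  0.00375681] 0.002329639297382391
```

```bash
python3 -m handwheel '[{"dx":0.95,"dy":-0.06,"dz":0,"ax":0,"ay":0,"az":0},{"dx":0.95,"dy":-0.06,"dz":0,"ax":0,"ay":0,"az":0},{"dx":0.95,"dy":-0.06,"dz":0,"ax":0,"ay":0,"az":0},{"dx":0.95,"dy":-0.06,"dz":0,"ax":0,"ay":0,"az":0},{"dx":0.95,"dy":-0.06,"dz":0,"ax":0,"ay":0,"az":0},{"dx":0.95,"dy":-0.06,"dz":0,"ax":0,"ay":0,"az":0},{"dx":0.95,"dy":-0.06,"dz":0,"ax":0,"ay":0,"az":0},{"dx":0.95,"dy":-0.06,"dz":0,"ax":0,"ay":0,"az":0},{"dx":0.95,"dy":-0.06,"dz":0,"ax":0,"ay":0,"az":0},{"dx":0.95,"dy":-0.06,"dz":0,"ax":0,"ay":0,"az":0},{"dx":0.95,"dy":-0.06,"dz":0,"ax":0,"ay":0,"az":0},{"dx":0.95,"dy":-0.06,"dz":0,"ax":0,"ay":0,"az":0}]'
python3 -m handwheel '[{"dx":0,"dy":0,"dz":0,"ax":0,"ay":0,"az":-1},{"dx":0,"dy":0,"dz":0,"ax":0,"ay":0,"az":-1},{"dx":0,"dy":0,"dz":0,"ax":0,"ay":0,"az":-1},{"dx":0,"dy":0,"dz":0,"ax":0,"ay":0,"az":-1},{"dx":0,"dy":0,"dz":0,"ax":0,"ay":0,"az":-1},{"dx":0,"dy":0,"dz":0,"ax":0,"ay":0,"az":-1},{"dx":0,"dy":0,"dz":0,"ax":0,"ay":0,"az":-1},{"dx":0,"dy":0,"dz":0,"ax":0,"ay":0,"az":0}]'
python3 -c "
from h import *
to(.52,.01,.2)"
python3 -m handwheel '[{"dx":0,"dy":0,"dz":0,"ax":0,"ay":-0.8,"az":0},{"dx":0,"dy":0,"dz":0,"ax":0,"ay":-0.8,"az":0},{"dx":0,"dy":0,"dz":0,"ax":0,"ay":-0.8,"az":0},{"dx":0,"dy":0,"dz":0,"ax":0,"ay":-0.8,"az":0},{"dx":0,"dy":0,"dz":0,"ax":0,"ay":0,"az":0}]'
python3 -c "
from h import *
to(.52,.01,.2)"
```

```text
clock: 23.55
eef_pos: [0.5168, 0.0128, 0.205]
tool_rot: [0.788, 0.615, -0.002, -0.001]
ft_force: [0.6, 0.3, -3.0]
grip_width: 0.0497
clock: 24.35
eef_pos: [0.5168, 0.0118, 0.2052]
tool_rot: [0.374, 0.927, -0.001, -0.002]
ft_force: [0.4, 0.0, -3.3]
grip_width: 0.0492
t 24.35 pos [0.5168 0.0118 0.2052] d units [-0.14  0.04  0.21] w 0.0492 F [ 0.4  0.  -3.3]
q [ 0.023  0.301 -0.033  1.241  0.     0.789] z-axis [-0.004  0.    -1.   ]
clock: 24.85
eef_pos: [0.5135, 0.0129, 0.2037]
tool_rot: [0.362, 0.902, -0.09, 0.217]
ft_force: [-0.4, 0.8, -4.0]
grip_width: 0.0496
t 24.85 pos [0.5135 0.0129 0.2037] d units [-0.17  0.1   0.25] w 0.0496 F [-0.4  0.8 -4. ]
q [ 0.242  0.116 -0.371  0.82  -0.399  0.952] z-axis [ 0.327 -0.32  -0.889]
```

```bash
cat > k.py <<'E'
import numpy as np
from scipy.spatial.transform import Rotation as Rot
from scipy.optimize import minimize, differential_evolution
a,b,d1,d2,h=.495,.392,.113,.285,.258
def fk(q):
    j1,j2,j3,j4,j5,j6=q; t=j2-j3; th=t+j4
    p=np.array([a*np.sin(j2)+b*np.cos(t)+d1*np.cos(th),0,h+a*np.cos(j2)-b*np.sin(t)-d1*np.sin(th)])
    M=Rot.from_euler('z',j1)*Rot.from_euler('y',th)*Rot.from_euler('z',j5)
    p=Rot.from_euler('z',j1).apply(p)+M.apply([d2,0,0])
    R=(M*Rot.from_euler('x',j6)).as_matrix()@np.array([[0,0,1],[0,1,0],[-1,0,0.]])
    return p,R
E
python3 - <<'E'
from k import *
q=[.242,.116,-.371,.82,-.399,.952]; p,R=fk(q); print(p,Rot.from_matrix(R).as_quat())
lo=np.array([-2.72,-1.05,-1.09,-1.99,-1.42,-3.14]);hi=np.array([2.72,1.87,1.28,2.15,1.44,3.14])
C=np.array([.5208,.0098])
for m in (.06,.1,.15):
  for rad in (.015,.03):
    def f(q):
        p,R=fk(q); up=-R[:,0]
        tilt=np.arccos(np.clip(up[2],-1,1)); 
        return tilt+20*max(0,np.hypot(*(p[:2]-C))-rad)+20*max(0,p[2]-.225)+20*max(0,.15-p[2])
    best=min((differential_evolution(f,list(zip(np.maximum(lo+m,-2.0),np.minimum(hi-m,2.0))),seed=s,maxiter=600,tol=1e-10) for s in (1,2)),key=lambda r:r.fun)
    p,R=fk(best.x); print(m,rad,'f',round(best.fun,3),'q',np.round(best.x,3),'p',np.round(p,3),'z',np.round(R[:,2],3),'up',np.round(-R[:,0],3))
E
```

```text
[0.51357375 0.0127244  0.20360681] [ 0.3621755   0.90200668 -0.09000859  0.21705141]
0.06 0.015 f 0.0 q [ 0.567  0.937 -0.989 -1.927 -1.354 -0.   ] p [ 0.518 -0.     0.184] z [ 0.706 -0.708  0.   ] up [-0.  0.  1.]
0.06 0.03 f 0.0 q [ 0.602  0.918 -1.007 -1.925 -1.337  0.   ] p [0.517 0.018 0.191] z [ 0.742 -0.671 -0.   ] up [-0. -0.  1.]
0.1 0.015 f 0.0 q [ 0.565  0.894 -0.972 -1.866 -1.316 -0.   ] p [0.533 0.011 0.193] z [ 0.731 -0.682  0.   ] up [-0.  0.  1.]
0.1 0.03 f 0.0 q [ 0.603  0.796 -0.977 -1.773 -1.31  -0.   ] p [0.536 0.035 0.22 ] z [ 0.76 -0.65  0.  ] up [-0. -0.  1.]
0.15 0.015 f 0.121 q [-0.518  0.484 -0.94  -0.975  1.29  -0.433] p [0.536 0.01  0.225] z [ 0.692  0.711 -0.12 ] up [0.084 0.086 0.993]
0.15 0.03 f 0.0 q [-0.492  0.893 -0.94  -1.833  1.289 -0.   ] p [0.549 0.016 0.19 ] z [ 0.699  0.715 -0.   ] up [-0.  0.  1.]
```

The model reproduces the measured pose. A horizontal-tool end pose pointing at yaw ≈ −0.75 is reachable at (0.533, 0.011, 0.193). Checking the path to it.

Run:
```python
from k import *
from scipy.optimize import least_squares
lo=np.array([-2.72,-1.05,-1.09,-1.99,-1.42,-3.14]);hi=np.array([2.72,1.87,1.28,2.15,1.44,3.14])
q=np.array([.242,.116,-.371,.82,-.399,.952])
P0=np.array([.5135,.0129,.2037]);
for P1,yaw in ((np.array([.535,.011,.195]),-.755),(np.array([.535,.015,.215]),-.755)):
  q=np.array([.242,.116,-.371,.82,-.399,.952])
  for k,el in enumerate(np.r_[np.linspace(-1.09,-.1,12),-.05,0]):
    s=min(1,k/6); P=P0*(1-s)+P1*s
    z=np.array([np.cos(el)*np.cos(yaw),np.cos(el)*np.sin(yaw),np.sin(el)]); y=np.array([-np.sin(yaw),np.cos(yaw),0]); R=np.stack([np.cross(y,z),y,z],1)
    if R[2,0]>0: R=R@np.diag([-1,-1,1])
    r=least_squares(lambda q:np.r_[(fk(q)[0]-P)*10,(fk(q)[1]-R).ravel()],q,bounds=(lo,hi)); 
    print(round(el,2),np.round(r.x,2),'err',round(np.linalg.norm(r.fun),3)); q=r.x
```

```text
-1.09 [ 0.24  0.11 -0.38  0.8  -0.4   0.94] err 0.0
-1.0 [ 0.28  0.1  -0.44  0.72 -0.48  0.96] err 0.0
-0.91 [ 0.32  0.1  -0.49  0.63 -0.57  0.97] err 0.0
-0.82 [ 0.36  0.11 -0.54  0.53 -0.66  0.98] err 0.0
-0.73 [ 0.4   0.13 -0.59  0.43 -0.75  0.98] err 0.0
-0.64 [ 0.43  0.15 -0.64  0.31 -0.84  0.98] err 0.0
-0.55 [ 0.46  0.19 -0.69  0.18 -0.93  0.95] err 0.0
-0.46 [ 0.49  0.23 -0.74  0.03 -1.01  0.92] err 0.0
-0.37 [ 0.51  0.28 -0.8  -0.16 -1.1   0.86] err 0.0
-0.28 [ 0.53  0.36 -0.85 -0.41 -1.18  0.76] err 0.0
-0.19 [ 0.55  0.47 -0.91 -0.75 -1.24  0.61] err 0.0
-0.1 [ 0.56  0.63 -0.96 -1.22 -1.3   0.36] err 0.0
-0.05 [ 0.56  0.76 -0.98 -1.54 -1.31  0.19] err 0.0
0.0 [ 0.56  0.88 -0.97 -1.85 -1.32  0.  ] err 0.0
-1.09 [ 0.24  0.11 -0.38  0.8  -0.4   0.94] err 0.0
-1.0 [ 0.29  0.1  -0.43  0.73 -0.48  0.96] err 0.0
-0.91 [ 0.33  0.09 -0.48  0.65 -0.57  0.98] err 0.0
-0.82 [ 0.37  0.1  -0.52  0.57 -0.66  0.99] err 0.0
-0.73 [ 0.4   0.11 -0.57  0.47 -0.75  0.99] err 0.0
-0.64 [ 0.44  0.13 -0.61  0.37 -0.84  0.99] err 0.0
-0.55 [ 0.47  0.16 -0.66  0.25 -0.93  0.97] err 0.0
-0.46 [ 0.5   0.19 -0.71  0.11 -1.02  0.93] err 0.0
-0.37 [ 0.52  0.24 -0.77 -0.07 -1.1   0.88] err 0.0
-0.28 [ 0.54  0.3  -0.83 -0.31 -1.18  0.78] err 0.0
-0.19 [ 0.56  0.4  -0.89 -0.65 -1.25  0.62] err 0.0
-0.1 [ 0.57  0.56 -0.95 -1.13 -1.3   0.37] err 0.0
-0.05 [ 0.57  0.68 -0.97 -1.45 -1.32  0.2 ] err 0.0
0.0 [ 0.57  0.81 -0.97 -1.79 -1.33  0.  ] err 0.0
```

```bash
python3 -m handwheel '[{"dx":0,"dy":0,"dz":0,"ax":0,"ay":-0.7,"az":0},{"dx":0,"dy":0,"dz":0,"ax":0,"ay":-0.7,"az":0},{"dx":0,"dy":0,"dz":0,"ax":0,"ay":-0.7,"az":0},{"dx":0,"dy":0,"dz":0,"ax":0,"ay":-0.7,"az":0},{"dx":0,"dy":0,"dz":0,"ax":0,"ay":-0.7,"az":0},{"dx":0,"dy":0,"dz":0,"ax":0,"ay":-0.7,"az":0},{"dx":0,"dy":0,"dz":0,"ax":0,"ay":0,"az":0}]'
cat >> h.py <<'E'
def tgt(P,yaw,el):
    o=bot.get_obs(); R0=Rot.from_quat(o["tool_rot"]).as_matrix()
    z=np.array([np.cos(el)*np.cos(yaw),np.cos(el)*np.sin(yaw),np.sin(el)]); y=np.array([-np.sin(yaw),np.cos(yaw),0]); R=np.stack([np.cross(y,z),y,z],1)
    if R[2,0]>0: R=R@np.diag([-1,-1,1])
    print("pos",np.round(o["eef_pos"],4),"q",np.round(o["joint_pos"],2),"up",np.round(-R0[:,0],3),"w",round(o["grip_width"],4))
    print("shift now",np.round(R0.T@(np.array(P)-o["eef_pos"])/.025,2),"turn",np.round(Rot.from_matrix(R0.T@R).as_rotvec()/.15,2))
E
python3 -c "
from h import *
tgt([.535,.012,.2],-.755,-.03)
p=bot.camera('side'); save(p,'s14',s=1.5)"
```

```text
clock: 25.55
eef_pos: [0.5167, 0.0119, 0.2036]
tool_rot: [0.316, 0.79, -0.198, 0.486]
ft_force: [-1.4, -0.5, -3.9]
grip_width: 0.0496
pos [0.5167 0.0119 0.2036] q [ 0.51  0.18 -0.74  0.14 -1.03  0.98] up [ 0.328 -0.308  0.893] w 0.0496
shift now [-0.11  0.51  0.53] turn [-0.07 -2.91  0.02]
```

View pics/s14.png

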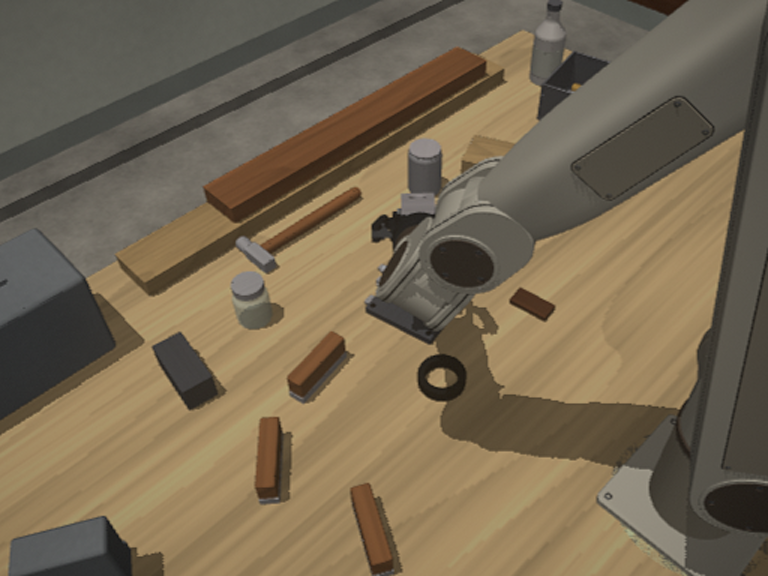

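The arm passes well clear. The spacer is at px (417,205), partly hidden, and the scraper is standing on the bench at (317,365). Shift, then turn slowly to upright.

```bash
python3 -m handwheel '[{"dx":0,"dy":0.26,"dz":0.26,"ax":0,"ay":0,"az":0},{"dx":-0.1,"dy":0.25,"dz":0.27,"ax":-0.07,"ay":-0.3,"az":0},{"dx":0,"dy":0,"dz":0,"ax":0,"ay":-0.3,"az":0},{"dx":0,"dy":0,"dz":0,"ax":0,"ay":-0.3,"az":0},{"dx":0,"dy":0,"dz":0,"ax":0,"ay":-0.25,"az":0},{"dx":0,"dy":0,"dz":0,"ax":0,"ay":-0.25,"az":0},{"dx":0,"dy":0,"dz":0,"ax":0,"ay":-0.2,"az":0},{"dx":0,"dy":0,"dz":0,"ax":0,"ay":-0.2,"az":0},{"dx":0,"dy":0,"dz":0,"ax":0,"ay":-0.2,"az":0},{"dx":0,"dy":0,"dz":0,"ax":0,"ay":0,"az":0}]'
python3 -c "
from h import *
tgt([.535,.012,.2],-.755,-.03)"
```

```text
clock: 26.6
eef_pos: [0.538, 0.012, 0.2034]
tool_rot: [0.284, 0.707, -0.237, 0.603]
ft_force: [-0.5, 1.3, -4.2]
grip_width: 0.0492
pos [0.538  0.012  0.2034] q [ 0.55  0.45 -0.91 -0.8  -1.26  0.54] up [ 0.113 -0.115  0.987] w 0.0492
shift now [ 0.15 -0.08 -0.06] turn [-0.01 -0.88 -0.04]
```

```bash
python3 -m handwheel '[{"dx":0,"dy":0,"dz":0,"ax":0,"ay":-0.15,"az":0},{"dx":0,"dy":0,"dz":0,"ax":0,"ay":-0.15,"az":0},{"dx":0,"dy":0,"dz":0,"ax":0,"ay":-0.15,"az":0},{"dx":0,"dy":0,"dz":0,"ax":0,"ay":-0.15,"az":0},{"dx":0,"dy":0,"dz":0,"ax":0,"ay":-0.15,"az":0},{"dx":0,"dy":0,"dz":0,"ax":0,"ay":0,"az":0},{"dx":0,"dy":0,"dz":0,"ax":0,"ay":0,"az":0},{"dx":0,"dy":0,"dz":0,"ax":0,"ay":0,"az":0},{"dx":0,"dy":0,"dz":0,"ax":0,"ay":0,"az":0}]'
python3 -c "
from h import *
tgt([.535,.012,.2],-.755,-.03)
for n,c,s in (('top',(200,140,330,240),6),('side',(200,90,330,190),6),('wrist',None,1.5)):
    p=bot.camera(n); save(p,'f_'+n,c,s)
    if n=='top': save(p,'f_topall',None,1.5)
    if n!='wrist':
        for t in('spacer','spacer_mouth'): print(n,t,[(np.round(r['rect'],0),round(r['confidence'],2)) for r in bot.trace(t,p)], np.round(proj(p,[.535,.012,.2]),1))
print(np.round(bot.get_obs()['joint_vel'],3))"
```

```text
clock: 27.5
eef_pos: [0.5367, 0.012, 0.2044]
tool_rot: [0.269, 0.672, -0.253, 0.642]
ft_force: [-0.3, 0.1, -4.2]
grip_width: 0.0492
pos [0.5367 0.012  0.2044] q [ 0.56  0.67 -0.96 -1.44 -1.31  0.19] up [ 0.031 -0.038  0.999] w 0.0492
shift now [ 0.18 -0.05 -0.04] turn [-0.01 -0.12 -0.04]
top spacer [(array([258., 176.,  31.,  29.]), 0.95)] [257.3 179.1]
top spacer_mouth [(array([256., 176.,  26.,  30.]), 0.55)] [257.3 179.1]
side spacer [(array([271., 140.,  24.,  34.]), 0.92)] [272.9 141.1]
side spacer_mouth [(array([273., 135.,  21.,  32.]), 0.71)] [272.9 141.1]
[ 0.001  0.004 -0.002 -0.004  0.001 -0.001]
```

View pics/f_top.png

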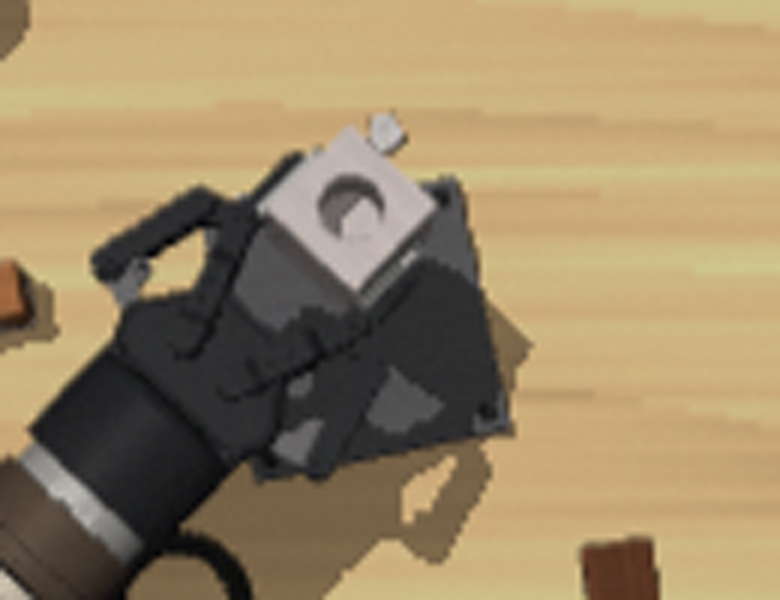

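View pics/f_side.png

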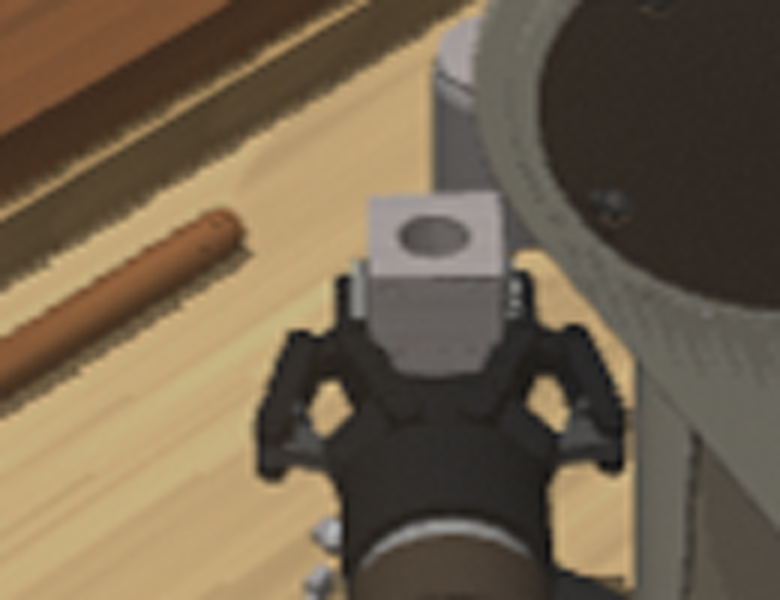

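View pics/f_topall.png

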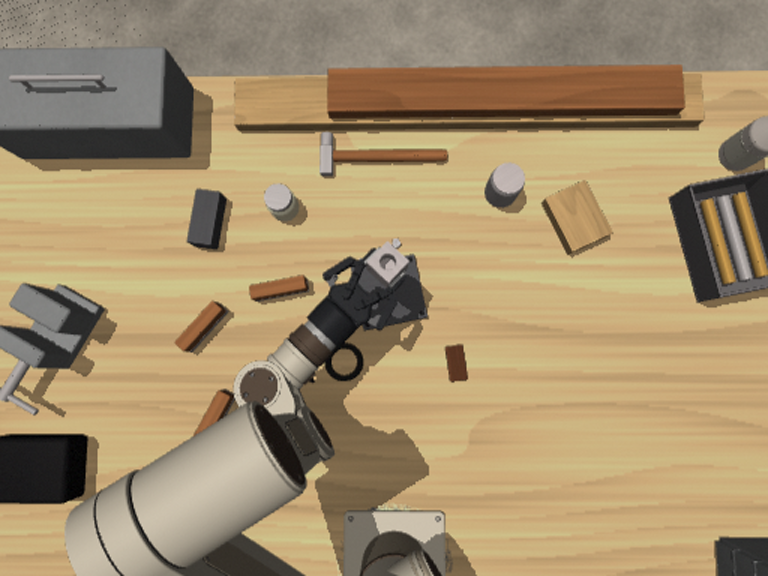

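View pics/f_wrist.png

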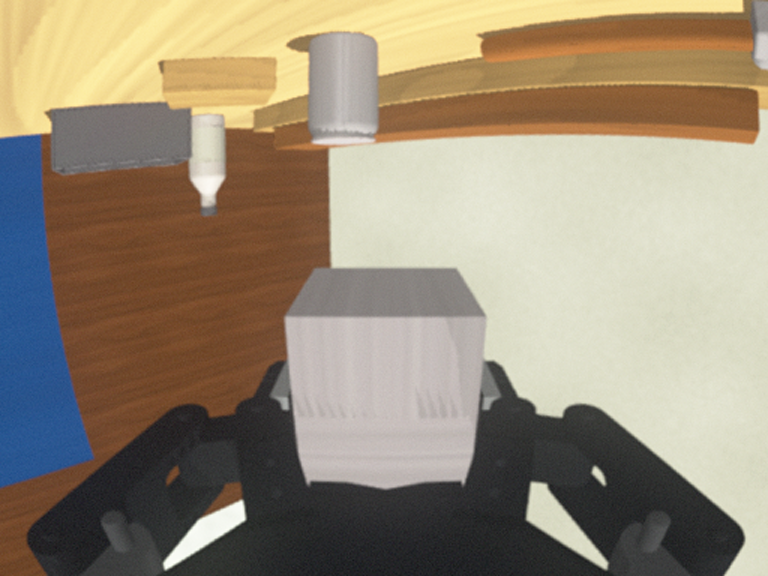

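The top view shows the hole facing up at crop px (350,207), and the side view at (435,237). The spacer is level in the jaws, the arm is still, and the scraper and bystanders are unmoved. Handing in.

```bash
python3 -c "
from h import *
bot.job_done()
o=bot.get_obs(); print(o['clock'],o['eef_pos'],o['grip_width'])"
```

```text
the job is handed in; nothing more can be done
the job is handed in; nothing more can be done
```

I handed the job in at about 28 s of the 61 s allowed. My checks before that looked good; no verdict is reported, and a reading I tried after handing in was refused.

- **Scraper and chips:** I took the right-most of the three look-alike scrapers and pushed all three chips off the far edge of the plate in one pass. With the scraper still held, I placed the chips from two cameras. They were beyond the edge and at bench level to within a few millimetres. The one nearest the plate touches or slightly leans on its edge. The scraper then went down on open bench left of the plate.
- **Spacer:** The wrist camera showed the hole in the spacer's right-hand end, and the other end was plain. I turned it hole up, and the top and side views both show the hole facing up.
- **Last readings:**
  - tilt about 0.05 rad
  - grip point 204 mm above the bench and about 16 mm sideways of the plate's centre
  - gripper closed on 49 mm, joints still
- **Rest of the bench:** The bystanders looked unmoved; the only early trouble was three refused move calls (rows need all six numbers), which cost no motion.
- **What I could not check:** In the last pictures the arm hid part of the plate, most of the chips and the roll of tape. The network also missed the chips in the one picture where I asked for them, so I picked their pixels by eye.

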